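Restock the dust-flap box with rinsed machine grips

ROBOT

A 6-joint arm with a two-finger parallel gripper is mounted at the origin on the work surface. World frame = base frame: x ahead of the robot, y to its left, z up, the work surface at z = 0. Lengths are in m, angles in rad, forces in N, time in s.
With the tool pointing down it reaches from about 0.225 to 0.875 m from the base axis. Payload 3.4 kg.
Tool frame: the origin (TCP) lies midway between the tips of the shut fingers; the grasp point (between the pads) lies 19 mm behind it (manip.tcp_to_grasp is the distance from the TCP to the grasp point, in m); x points along the fingers, y is the direction in which the jaws open and shut, and the axes are right-handed (so a half turn about x gives the same grasp; the last joint's range is limited). The gripper opens to 85 mm and grips with 20 to 120 N. Pads are 22 mm wide; open, the fingers measure 114 mm over their backs; the gripper's body (76 mm by 85 mm) begins 54 mm behind the grasp point. The pads swing forward as they close: fully open they stand 13 mm farther back than shut.
Start: joints at [1.09, 0.276, 1.505, -0, 1.361, -0.121], TCP at [0.202, 0.538, 0.231] pointing down, gripper open.
Joint ranges: [-2.89, 2.89], [-0.75, 2.08], [0.22, 2.7], [-1.18, 4.32], [0.11, 2.71], [-2.7, 2.7]. Speed limits (rad/s): [2.57, 2.57, 3.14, 3.14, 3.14, 3.14].

INTERFACE

Orientations are given as a unit quaternion [w, x, y, z].
In Python, from rig import readout, eyes, job, manip gives the robot as it stands. The module is installed in compiled form; this text tells all that it offers.
- The arm moves only by the tool carry_out, never from a script. Its argument "deltas" is one flat list of numbers, 7 for each row, row after row: the shift along the tool's x, y, z scaled (see below), then the turn, a rotation vector about the tool's x, y, z scaled (see below), then the opening, from -1 (shut) to 1 (fully open). In form: [dx, dy, dz, ax, ay, az, grip, dx, dy, dz, ax, ay, az, grip, ...]. A call has 1 to 10 rows; each row shifts and turns the commanded pose from where the row before left it, along the tool's axes as they then stand; what a row does not reach is not made up. The controller multiplies each number of a shift by 60 mm and each number of a turn by 4 degrees. A row lasts 1/8 s, in which the tool goes at most 62.5 mm and 10.7 degrees, less where a joint would pass 70% of its speed; a pose out of reach is approached as far as the arm can. A call with a number of a shift or a turn outside -1 to 1 is refused whole. A call with a gripper value outside its range is refused whole. The fingers move at their own pace and stop on an object; "newtons" is the grip in N (left out, the last holds). Time passes only in rows, so rows that do not move let the fingers close. It gives the time, the measured TCP pose, the force and the opening at its end, in the units of the state.
- readout.get_state(): the state, without advancing time (a new reading comes with each control period).
- eyes.get_image(name): name is "scene" or "top" or "wrist"; returns a dict with "color" (480x640x3 uint8, red, green, blue), "z_map" (480x640 float32, m along the optical axis (not along the pixel's ray), 0 where there is no reading), "mtx" (3x3 intrinsics, pixels), "origin" and "orientation" of the camera in the world. Camera axes: x right, y down, z forward; pixel columns grow to the right and rows downward; lengths in m; the calibration is good to about 2 mm. A picture is of the moment at which its call begins.
- job.sign_off(): hands the job in, once; it reports no verdict.
The state is a dict: "clock": time; "qpos": joint angles; "qd": joint speeds; "effort": joint torques, N m; "position": TCP position; "ee_rot": TCP orientation; "contact_force": force on the tool from outside, world axes, zero at the start; "moment": the same for the moment, N m; "width": finger opening in m.
Only numpy, scipy, OpenCV 4.12 (cv2) and the standard library are available. Lean on these libraries where they do the work, as an engineer would, in place of code of your own. Each camera call takes 0.05 s, during which the arm holds its last target.

TASK

The cells of the black box are closed by dust flaps and two of them are already taken, so first, while all the rinsed grips still lie in the mesh basket, feel with the fingers down through the flaps to find which cells are empty. Then lift the basket's handle to tip all the grips out over the spout into the drip tray, and put each one, lying down, alone into an empty cell so that it lies on the cell floor under the flaps. Leave the basket back level and do not disturb the jar, the ink bottle and the carton.

Things in the scene. Friction and masses are not known exactly. Their poses are not given: they have to be found in the camera images.
- box: black storage box fixed to the table, 235 x 143 x 60 mm high, origin under its centre, z up: 2 x 3 cells, each 110 x 41 mm inside (long side along the box's x), 5 mm walls, floor 6 mm above the table. Opaque rubber flaps hide the cells. Two cells, unknown which, already hold a grip like the others, lying on the floor, its top 26 mm below the rim; an empty cell is clear down to its floor, 54 mm below the rim
- station: fixed steel rinse station: basket, chute and drip tray in line; origin on the table under the basket's hinge, z up, x = the horizontal way the basket pours. The chute leads from the spout to the tray, whose flat floor is 4 mm above the table and spans x = 59 to 226, y = -93 to 93 mm, with walls 22 mm high above the table at the sides and the end. An 80 mm high hinge post stands on each side of the spout
- basket (a joint): tilt of the mesh basket, rad: 0 = level on its rest (start), grows as the handle is lifted, up to 1.40. The stiff hinge holds it where it is left; about 6 N at the handle moves it. Basket 150 x 92 x 44 mm, floor 53 mm above the table when level; at its front the rim has a notch 86 mm wide with a lip rising 14 mm to the spout edge; the grips roll out over it from about 0.6 rad on
- hinge (a point): middle of the basket's hinge axis, at the spout edge, 67 mm above the table; the axis runs along this frame's y, x is the way it pours, z up; does not move
- handle (a point): middle of the basket's handle, a round bar 10 mm thick and 80 mm long, parallel to the hinge axis, 204 mm from it and 46 mm behind the basket's rear wall, held at its ends; 97 mm above the table when level. It swings about the hinge with the basket; fingers pointing down can pinch it and follow the arc while the bar turns between them
- cell1 (a point): middle of a cell's mouth, at rim height (60 mm); x along the cell's long side, z up. Two flaps, 106 x 19 mm each, hinged along the cell's long sides 3 mm below the rim and meeting on its middle line, close it; they swing down or up when pushed with about 1 N and spring shut. A grip on the cell floor lies wholly below the shut flaps
- cell2 (a point): middle of a cell's mouth, at rim height (60 mm); x along the cell's long side, z up. Two flaps, 106 x 19 mm each, hinged along the cell's long sides 3 mm below the rim and meeting on its middle line, close it; they swing down or up when pushed with about 1 N and spring shut. A grip on the cell floor lies wholly below the shut flaps
- cell3 (a point): middle of a cell's mouth, at rim height (60 mm); x along the cell's long side, z up. Two flaps, 106 x 19 mm each, hinged along the cell's long sides 3 mm below the rim and meeting on its middle line, close it; they swing down or up when pushed with about 1 N and spring shut. A grip on the cell floor lies wholly below the shut flaps
- cell4 (a point): middle of a cell's mouth, at rim height (60 mm); x along the cell's long side, z up. Two flaps, 106 x 19 mm each, hinged along the cell's long sides 3 mm below the rim and meeting on its middle line, close it; they swing down or up when pushed with about 1 N and spring shut. A grip on the cell floor lies wholly below the shut flaps
- cell5 (a point): middle of a cell's mouth, at rim height (60 mm); x along the cell's long side, z up. Two flaps, 106 x 19 mm each, hinged along the cell's long sides 3 mm below the rim and meeting on its middle line, close it; they swing down or up when pushed with about 1 N and spring shut. A grip on the cell floor lies wholly below the shut flaps
- cell6 (a point): middle of a cell's mouth, at rim height (60 mm); x along the cell's long side, z up. Two flaps, 106 x 19 mm each, hinged along the cell's long sides 3 mm below the rim and meeting on its middle line, close it; they swing down or up when pushed with about 1 N and spring shut. A grip on the cell floor lies wholly below the shut flaps
- grip1_mid (a point): loose knurled stainless machine grip, a round tube 28 mm in diameter and 60 mm long, about 100 g; the point is its centre, its x axis runs along the tube. Lies across the mesh basket at the start; may be absent
- grip2_mid (a point): loose knurled stainless machine grip, a round tube 28 mm in diameter and 60 mm long, about 100 g; the point is its centre, its x axis runs along the tube. Lies across the mesh basket at the start; may be absent
- grip3_mid (a point): loose knurled stainless machine grip, a round tube 28 mm in diameter and 60 mm long, about 100 g; the point is its centre, its x axis runs along the tube. Lies across the mesh basket at the start; may be absent
- grip4_mid (a point): loose knurled stainless machine grip, a round tube 28 mm in diameter and 60 mm long, about 100 g; the point is its centre, its x axis runs along the tube. Lies across the mesh basket at the start; may be absent
- jar: bystander: clear jar with black lid, 68 mm wide, 75 mm high; origin at the centre of its underside, z up
- ink: bystander: black ink bottle, 44 mm wide, 130 mm high; origin at the centre of its underside, z up
- carton: bystander: black carton 110 x 160 x 55 mm; origin at the centre of its underside, z up
Things that resemble listed ones, but are neither listed nor needed, are in the scene too. Leave any red look-alike of the part that bears grip2_mid alone.

How it is judged:
By the outcome, as a careful person would: the job done as asked, in the order asked, and still so for the second after the job is handed in, with the robot touching nothing.
Of grip1, grip2, grip3, grip4 only 3 to 4 are there at a start; the rules pass over those that are not, and their reading is None.
Of stored1, stored2, stored3, stored4, stored5, stored6 only 2 to 2 are there at a start; the rules pass over those that are not, and their reading is None.
At some moment in a run one of grip1, grip2, grip3, grip4 may be knocked a few centimetres aside while the robot is not near it.
Once in a run the grip may slacken for a moment while it holds something.
It also fails if it takes over 210 s, if anything falls off the work surface, if the arm or the gripper's body presses on something with over 40 N, if the wrist force passes 120 N, or if a joint passes its speed limit or range.

## Working session

There is one attempt and no reset: what is moved stays moved. The work goes in short steps, Python scripts to look and compute and a tool call to move; the robot and the scene stay as the last step left them, time stands still between calls to the robot, and variables do not carry over. Pictures are saved under pics/ and viewed, and the job is handed in when it is done.

Besides the shell and the picture viewer there is one more tool, called after "Call:" as name(argument=value, ...) on one line, values as JSON. carry_out: Moves the arm, as the interface text tells. Its arguments: {"type":"object","properties":{"deltas":{"type":"array"},"newtons":{"type":"number"}},"required":["deltas"]}

```bash
mkdir -p pics
cat > h.py <<'E'
import numpy as np, cv2
from rig import readout, eyes, job, manip
from scipy.spatial.transform import Rotation as R
def q2R(q): return R.from_quat([q[1],q[2],q[3],q[0]]).as_matrix()
def snap(name,fn):
    im=eyes.get_image(name); cv2.imwrite('pics/%s.png'%fn,im['color'][:,:,::-1]); np.savez('pics/%s.npz'%fn,**{k:np.array(v) for k,v in im.items()}); return im
def load(fn): return dict(np.load('pics/%s.npz'%fn))
def px(im,u,v,z=None):
    K=im['mtx']; d=im['z_map'][int(v),int(u)] if z is None else z
    p=np.array([(u-K[0,2])/K[0,0]*d,(v-K[1,2])/K[1,1]*d,d]); return q2R(im['orientation'])@p+im['origin']
def onz(im,u,v,h):
    K=im['mtx']; r=q2R(im['orientation'])@np.array([(u-K[0,2])/K[0,0],(v-K[1,2])/K[1,1],1]); return im['origin']+r*(h-im['origin'][2])/r[2]
def proj(im,p):
    c=q2R(im['orientation']).T@(np.array(p)-im['origin']); K=im['mtx']; return np.array([c[0]/c[2]*K[0,0]+K[0,2],c[1]/c[2]*K[1,1]+K[1,2]])
def cloud(im):
    K=im['mtx'];v,u=np.mgrid[:480,:640];d=im['z_map']
    return np.stack([(u-K[0,2])/K[0,0]*d,(v-K[1,2])/K[1,1]*d,d],-1)@q2R(im['orientation']).T+im['origin']
def crop(fn,x0,y0,w,h,s,out):
    c=cv2.imread('pics/%s.png'%fn)[y0:y0+h,x0:x0+w]; cv2.imwrite('pics/%s.png'%out,cv2.resize(c,None,fx=s,fy=s,interpolation=cv2.INTER_CUBIC))
def st():
    s=readout.get_state(); print({k:np.round(s[k],4).tolist() for k in ['clock','position','ee_rot','contact_force','width','qpos']}); print(np.round(q2R(s['ee_rot']),3)); return s
E
python3 - <<'E'
from h import *
st()
for n in ['scene','top','wrist']:
    im=snap(n,n+'0'); print(n,im['mtx'].tolist(),im['origin'],im['orientation'])
print(manip.tcp_to_grasp)
E
```

```text
{'clock': 0.0, 'position': [0.2022, 0.5377, 0.2304], 'ee_rot': [0.6955, 0.1259, 0.6959, -0.1271], 'contact_force': [0.494, 0.4839, -0.2143], 'width': 0.0854, 'qpos': [1.09, 0.2766, 1.5061, 0.0, 1.3607, -0.121]}
[[-0.001  0.352  0.936]
 [-0.002  0.936 -0.352]
 [-1.    -0.002 -0.   ]]
scene [[533.1383404039783, 0.0, 307.657042933223], [0.0, 533.1383404039783, 237.3594181754467], [0.0, 0.0, 1.0]] [1.1075888  0.34343585 1.0579649 ] [-0.13854973  0.44157421  0.84907435 -0.25473307]
top [[435.0808361843755, 0.0, 329.04234598721837], [0.0, 435.0808361843755, 237.8255256613302], [0.0, 0.0, 1.0]] [ 0.405328   -0.02169487  0.93565576] [ 0.07460875 -0.69048147  0.71514199 -0.07899875]
wrist [[388.6602792561479, 0.0, 313.9855743713098], [0.0, 388.6602792561479, 244.8861793260209], [0.0, 0.0, 1.0]] [0.13864241 0.56234109 0.37354872] [0.11027968 0.81513311 0.56357559 0.07601954]
0.0187
```

View pics/top0.png

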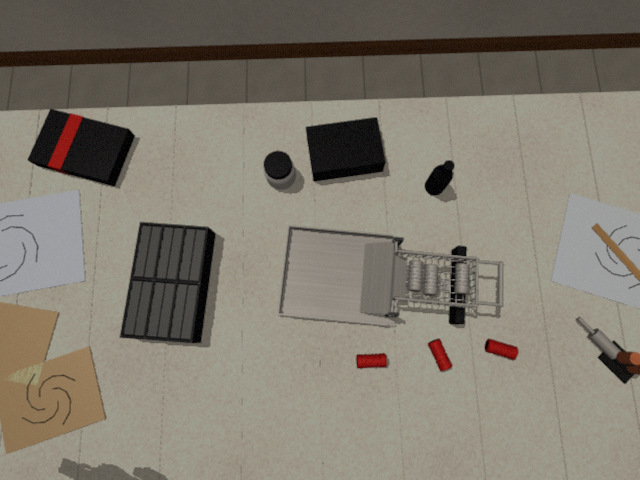

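View pics/scene0.png

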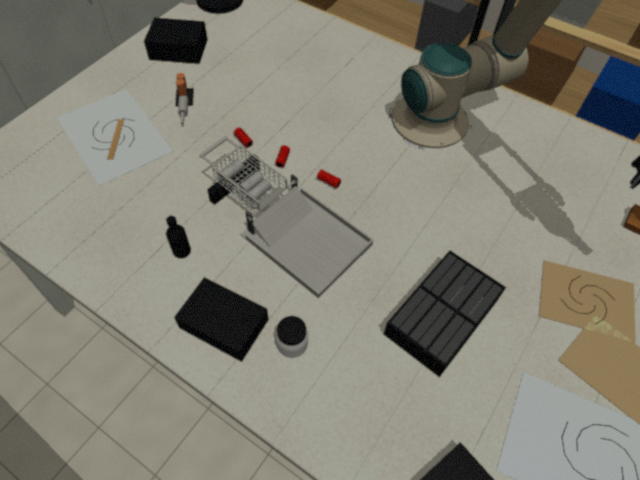

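View pics/wrist0.png

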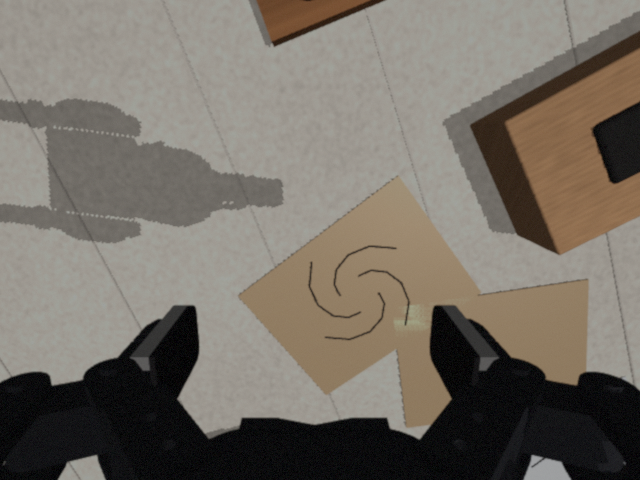

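Run:
```python
from h import *
crop('top0',110,210,120,140,5,'c1'); crop('top0',270,210,250,180,3.2,'c2'); crop('scene0',190,120,200,180,4,'c3');crop('scene0',370,240,150,150,4,'c4')
```

```text
(no output)
```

View pics/c1.png

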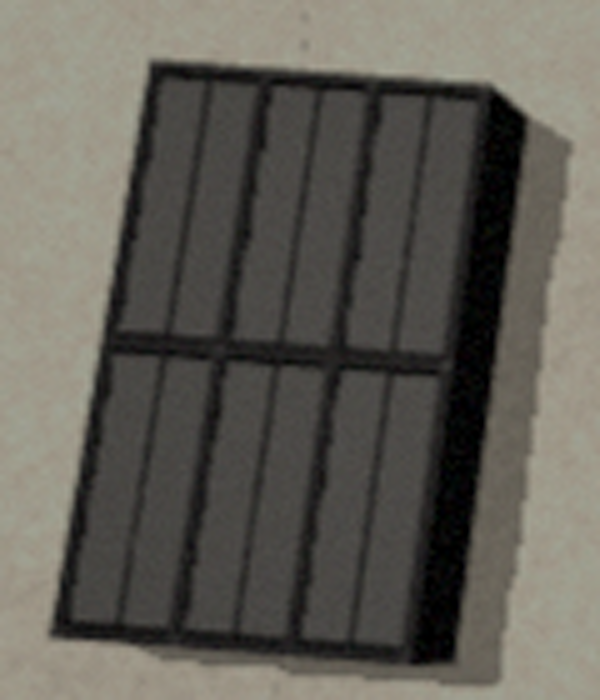

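View pics/c2.png

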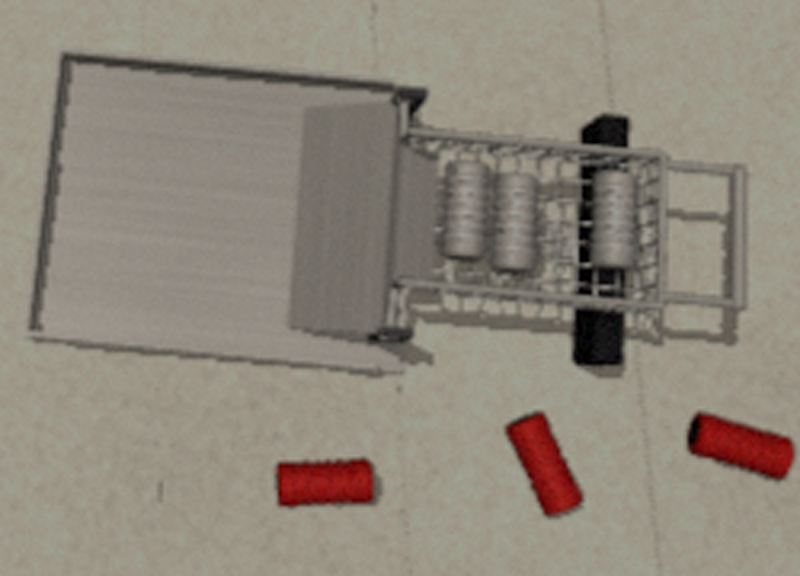

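View pics/c3.png

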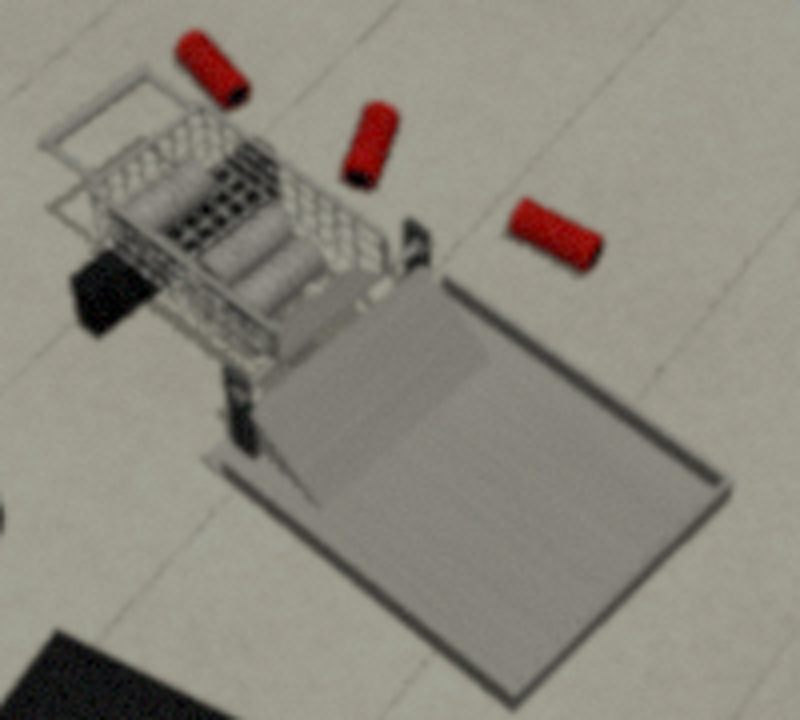

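View pics/c4.png

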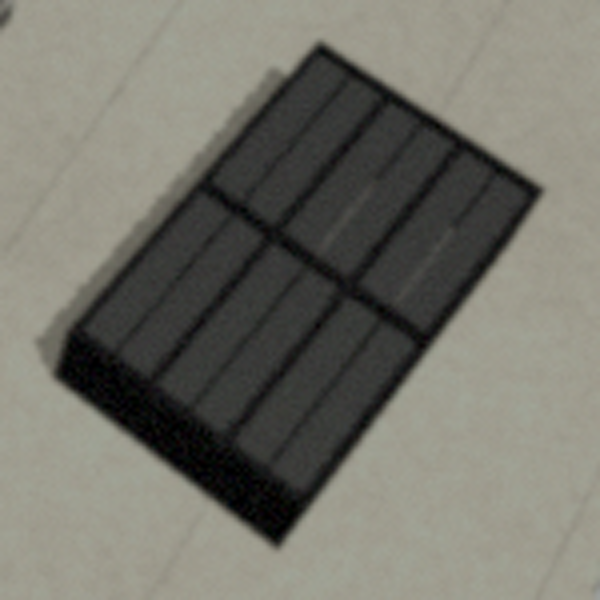

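Run:
```python
from h import *
t=load('top0'); s=load('scene0')
print('T');T=[onz(t,*p,.06) for p in [(140.4,223),(208.4,228),(192,342),(120.4,337.4)]]; print(np.round(T,4))
S=[onz(s,*p,.06) for p in [(450,251.2),(505,287.5),(446.2,363.7),(388.7,321.2)]]; print(np.round(S,4))
for C in (T,S):
    C=np.array(C); print(C.mean(0), [np.linalg.norm(C[i]-C[i-1]) for i in range(4)])
# triangulate by depth
for im in (t,s):
    P=cloud(im); m=(np.linalg.norm(P[...,:2]-np.array(T).mean(0)[:2],axis=-1)<.05); print(np.median(P[m],0))
# plane of station: handle
u0=lambda x,y:(270+x/3.2,210+y/3.2)
v0=lambda x,y:(190+x/4,120+y/4)
print('handle T',onz(t,*u0(740,168),.097),onz(t,*u0(740,305),.097)); print('handle S',onz(s,*v0(147,72),.097),onz(s,*v0(45,145),.097))
print('tray far T',onz(t,*u0(66,55),.022),onz(t,*u0(32,335),.022)); print('S',onz(s,*v0(725,485),.022),onz(s,*v0(513,703),.022))
print('post T',onz(t,*u0(413,93),.08),onz(t,*u0(393,335),.08)); print('S',onz(s,*v0(415,228),.08),onz(s,*v0(235,375),.08))
for n,im in (('t',t),('s',s)):
    for p in ([u0(740,190),u0(740,280)] if n=='t' else [v0(120,90),v0(70,128)]):
        print(n,px(im,*p))
# grips tops
for q in [(465,210),(516,220),(613,220)]: print('grip',px(t,*u0(*q)))
```

```text
T
[[0.644  0.3594 0.06  ]
 [0.6284 0.2182 0.06  ]
 [0.3996 0.2447 0.06  ]
 [0.4134 0.3851 0.06  ]]
[[0.4033 0.2503 0.06  ]
 [0.4183 0.3872 0.06  ]
 [0.6424 0.3609 0.06  ]
 [0.6287 0.2238 0.06  ]]
[0.52133765 0.30185134 0.06      ] [np.float64(0.23203654726289027), np.float64(0.14202254298363795), np.float64(0.23028397625964506), np.float64(0.14108735658760624)]
[0.52317229 0.30556954 0.06      ] [np.float64(0.22688173766901892), np.float64(0.13773532083293705), np.float64(0.22562287186210245), np.float64(0.13774684128073583)]
[0.52062518 0.30178737 0.05859322]
[0.52329075 0.30256492 0.0577788 ]
handle T [ 0.52970442 -0.3643843   0.097     ] [ 0.44727098 -0.35438436  0.097     ]
handle S [ 0.44925064 -0.3466733   0.097     ] [ 0.53124157 -0.35796486  0.097     ]
tray far T [0.63370126 0.05116153 0.022     ] [0.44800636 0.07616514 0.022     ]
S [0.45785604 0.08421553 0.022     ] [0.64648214 0.06329971 0.022     ]
post T [ 0.58699164 -0.17124997  0.08      ] [ 0.43759103 -0.14861164  0.08      ]
S [ 0.44367479 -0.14726468  0.08      ] [ 0.59082019 -0.16724531  0.08      ]
t [ 0.51573432 -0.36122946  0.10073793]
t [ 0.46166298 -0.35387495  0.10277353]
s [ 0.47325665 -0.34746284  0.10111652]
s [ 0.51276196 -0.35399322  0.09807608]
grip [ 0.5121769  -0.19845157  0.07871111]
grip [ 0.5046356  -0.22897058  0.08078851]
grip [ 0.50265294 -0.28908063  0.07978611]
```

Call:
carry_out(deltas=[0,0,0,1,0,0,-1,0,0,0,1,0,0,-1,0,0,0,1,0,0,-1,0,0,0,1,0,0,-1,0,0,0,1,0,0,-1,0,0,0,1,0,0,-1,0,0,0,1,0,0,-1,0,0,0,1,0,0,-1,0,0,0,1,0,0,-1,0,0,0,1,0,0,-1])

```text
clock: 1.4
position: [0.2024, 0.538, 0.2309]
ee_rot: [0.61, 0.357, 0.61, -0.358]
contact_force: [0.6, -0.2, -0.6]
width: -0.0
```

Call:
carry_out(deltas=[0,0,0,1,0,0,-1,0,0,0,1,0,0,-1,0,0,0,1,0,0,-1,0,0,0,1,0,0,-1,0,0,0,1,0,0,-1,0,0,0,1,0,0,-1,0,0,0,1,0,0,-1,0,0,0,1,0,0,-1,0,0,0,1,0,0,-1])

```text
clock: 2.52
position: [0.2023, 0.538, 0.231]
ee_rot: [-0.47, -0.528, -0.47, 0.529]
contact_force: [0.1, -0.1, 0.4]
width: 0.0001
```

```bash
cat >> h.py <<'E'
def go(target, yaw=None, q=False):
    """print rows-units to reach target (world) from now, tool-axis shift /60mm, and yaw error in ax units"""
    s=readout.get_state(); M=q2R(s['ee_rot']); d=M.T@(np.array(target)-s['position'])/.06
    y=np.degrees(np.arctan2(M[1,1],M[0,1]))
    tilt=M.T@np.cross(M[:,0],[0,0,-1]); 
    print('shift units',np.round(d,3),'yaw now %.2f'%y, 'ax units', None if yaw is None else round(-((yaw-y+180)%360-180)/4,3),'tilt fix units',np.round(np.degrees(tilt)/4,3),'F',np.round(s['contact_force'],1),'pos',np.round(s['position'],4),'w',round(s['width'],4),'t',s['clock'])
def boxw(bx,by,z=0): # box frame -> world
    c=np.array([.522,.303]);a=np.radians(-6.5); return np.array([c[0]+np.cos(a)*bx-np.sin(a)*by,c[1]+np.sin(a)*bx+np.cos(a)*by,z])
E
python3 - <<'E'
from h import *
go(boxw(0,-.02,.23),-6.5)
E
```

```text
shift units [0.017 5.752 3.597] yaw now -6.75 ax units -0.062 tilt fix units [-0.     0.009  0.004] F [ 0.1 -0.1  0.4] pos [0.2023 0.538  0.231 ] w 0.0001 t 2.525
```

Call:
carry_out(deltas=[0,0.72,0.45,0,0,0,-1,0,0.72,0.45,0,0,0,-1,0,0.72,0.45,0,0,0,-1,0,0.72,0.45,0,0,0,-1,0,0.72,0.45,0,0,0,-1,0,0.72,0.45,0,0,0,-1,0,0.72,0.45,0,0,0,-1,0,0.72,0.45,0,0,0,-1,0,0,0,0,0,0,-1])

```text
clock: 3.65
position: [0.5236, 0.2813, 0.2305]
ee_rot: [-0.469, -0.529, -0.469, 0.529]
contact_force: [-1.3, 0.2, 0.4]
width: 0.0002
```

Run:
```python
from h import *
go(boxw(0,-.02,.23),-6.5)
im=snap('wrist','w1'); print(im['origin'])
```

```text
shift units [ 0.009 -0.067 -0.022] yaw now -6.88 ax units -0.094 tilt fix units [ 0.     0.015 -0.006] F [-1.3  0.2  0.4] pos [0.5236 0.2813 0.2305] w 0.0002 t 3.65
[0.53095687 0.34904622 0.3734657 ]
```

View pics/w1.png

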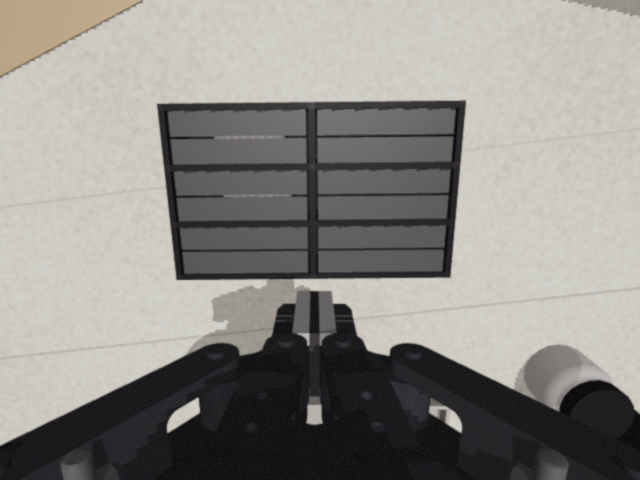

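Run:
```python
from h import *
w=load('w1');t=load('top0')
C=np.array([onz(w,*p,.06) for p in [(158,104),(465,100),(450,276),(177,279)]]);print(C.round(4),C.mean(0))
print([np.linalg.norm(C[i]-C[i-1]) for i in range(4)], np.degrees(np.arctan2(*(C[1]-C[0])[[1,0]])),np.degrees(np.arctan2(*(C[2]-C[3])[[1,0]])))
print(px(w,400,150),px(w,312,135))
for p in [(250,136),(258,196)]: print(onz(w,*p,.057))
```

```text
[[0.4162 0.3879 0.06  ]
 [0.648  0.3625 0.06  ]
 [0.6327 0.2217 0.06  ]
 [0.4003 0.2473 0.06  ]] [0.52430786 0.30482657 0.06      ]
[np.float64(0.14150584255277282), np.float64(0.23322285170776172), np.float64(0.14165628398921848), np.float64(0.2338445002866227)] -6.240823996447681 -6.277946630393654
[0.59743389 0.33144026 0.05693197] [0.52969799 0.35117994 0.0601833 ]
[0.48133836 0.35633012 0.057     ]
[0.48006817 0.30897175 0.057     ]
```

```bash
sed -i 's/c=np.array(\[.522,.303\]);a=np.radians(-6.5)/c=np.array([.523,.304]);a=np.radians(-6.4)/' h.py
python3 - <<'E'
from h import *
go(boxw(.0575,-.046,.07),-6.4)
E
```

```text
shift units [2.675 0.947 0.404] yaw now -6.79 ax units -0.096 tilt fix units [0.    0.004 0.02 ] F [-1.  -0.2  0.5] pos [0.5217 0.2827 0.2306] w -0.0003 t 3.7
```

Call:
carry_out(deltas=[0.67,0.24,0.1,-0.1,0,0,-1,0.67,0.24,0.1,0,0,0,-1,0.67,0.23,0.1,0,0,0,-1,0.67,0.23,0.1,0,0,0,-1,0,0,0,0,0,0,-1,0.14,0,0,0,0,0,-1,0.14,0,0,0,0,0,-1,0.14,0,0,0,0,0,-1,0.14,0,0,0,0,0,-1,0,0,0,0,0,0,-1])

```text
clock: 4.95
position: [0.5738, 0.2537, 0.0361]
ee_rot: [-0.472, -0.526, -0.472, 0.527]
contact_force: [0.4, -0.2, -2.0]
width: 0.0001
```

Run:
```python
from h import *
go(boxw(.0575,-.046,.036),-6.4)
```

```text
shift units [0.001 0.024 0.028] yaw now -6.22 ax units 0.045 tilt fix units [0.    0.004 0.017] F [ 0.4 -0.2 -2. ] pos [0.5738 0.2537 0.0361] w 0.0001 t 4.95
```

Call:
carry_out(deltas=[0.05,0,0,0,0,0,-1,0.05,0,0,0,0,0,-1,0.05,0,0,0,0,0,-1,0,0,0,0,0,0,-1])

```text
clock: 5.45
position: [0.5743, 0.2537, 0.0276]
ee_rot: [-0.472, -0.526, -0.472, 0.526]
contact_force: [0.2, 0.4, -1.2]
width: -0.0001
```

Call:
carry_out(deltas=[0.07,0,0,0,0,0,-1,0.07,0,0,0,0,0,-1,0.07,0,0,0,0,0,-1,0.05,0,0,0,0,0,-1,0,0,0,0,0,0,-1])

```text
clock: 6.08
position: [0.5741, 0.2537, 0.0118]
ee_rot: [-0.472, -0.526, -0.472, 0.527]
contact_force: [-0.5, 0.7, -1.5]
width: -0.0003
```

Call:
carry_out(deltas=[-0.5,0,0,0,0,0,-1,-0.5,0,0,0,0,0,-1,0,0,0,0,0,0,-1,0,0,-0.37,0,0,0,-1,0,0,-0.37,0,0,0,-1,0,0,0,0,0,0,-1,0.2,0,0,0,0,0,-1,0.2,0,0,0,0,0,-1,0.2,0,0,0,0,0,-1,0,0,0,0,0,0,-1])

```text
clock: 7.32
position: [0.5779, 0.297, 0.0344]
ee_rot: [-0.472, -0.525, -0.472, 0.528]
contact_force: [-0.2, -0.5, -2.1]
width: -0.0001
```

Run:
```python
from h import *
go(boxw(.0575,0,.036),-6.4)
```

```text
shift units [-0.026  0.036 -0.014] yaw now -6.24 ax units 0.039 tilt fix units [0.    0.025 0.046] F [-0.2 -0.5 -2.1] pos [0.5779 0.297  0.0344] w -0.0001 t 7.325
```

F empty (48 mm below the rim, 1.5 N). Continue with E.

Call:
carry_out(deltas=[0.05,0,0,0,0,0,-1,0.05,0,0,0,0,0,-1,0.05,0,0,0,0,0,-1,0,0,0,0,0,0,-1])

```text
clock: 7.82
position: [0.5793, 0.2979, 0.0272]
ee_rot: [0.472, 0.527, 0.472, -0.526]
contact_force: [0.6, -0.2, -0.8]
width: -0.0001
```

Call:
carry_out(deltas=[0.07,0,0,0,0,0,-1,0.07,0,0,0,0,0,-1,0.06,0,0,0,0,0,-1,0.05,0,0,0,0,0,-1,0,0,0,0,0,0,-1])

```text
clock: 8.45
position: [0.5789, 0.2978, 0.0118]
ee_rot: [-0.472, -0.526, -0.472, 0.527]
contact_force: [1.3, -0.3, -1.9]
width: -0.0002
```

Call:
carry_out(deltas=[-0.5,0,0,0,0,0,-1,-0.5,0,0,0,0,0,-1,0,0,0,0,0,0,-1,0,0,-0.38,0,0,0,-1,0,0,-0.38,0,0,0,-1,0,0,0,0,0,0,-1,0.2,0,0,0,0,0,-1,0.2,0,0,0,0,0,-1,0.2,0,0,0,0,0,-1,0,0,0,0,0,0,-1])

```text
clock: 9.7
position: [0.5829, 0.3422, 0.0343]
ee_rot: [-0.472, -0.525, -0.472, 0.528]
contact_force: [-0.1, -0.0, -2.3]
width: -0.0
```

Run:
```python
from h import *
go(boxw(.0575,.046,.036),-6.4)
```

```text
shift units [-0.028  0.037 -0.022] yaw now -6.24 ax units 0.039 tilt fix units [-0.     0.029  0.045] F [-0.1 -0.  -2.3] pos [0.5829 0.3422 0.0343] w -0.0 t 9.7
```

Call:
carry_out(deltas=[0.05,0,0,0,0,0,-1,0.05,0,0,0,0,0,-1,0.05,0,0,0,0,0,-1,0,0,0,0,0,0,-1])

```text
clock: 10.2
position: [0.5842, 0.3433, 0.0272]
ee_rot: [0.472, 0.527, 0.472, -0.526]
contact_force: [0.8, -0.8, -1.0]
width: 0.0002
```

Call:
carry_out(deltas=[0.07,0,0,0,0,0,-1,0.07,0,0,0,0,0,-1,0.06,0,0,0,0,0,-1,0.05,0,0,0,0,0,-1,0,0,0,0,0,0,-1])

```text
clock: 10.82
position: [0.5838, 0.3431, 0.0118]
ee_rot: [-0.472, -0.526, -0.472, 0.527]
contact_force: [-0.6, 0.6, -2.9]
width: 0.0002
```

Call:
carry_out(deltas=[-0.6,0,0,0,0,0,-1,-0.6,0,0,0,0,0,-1,0,0,0,0,0,0,-1,0,-0.48,0,0,0,0,-1,0,-0.48,0,0,0,0,-1,0,-0.48,0,0,0,0,-1,0,-0.48,0,0,0,0,-1,0,0,0,0,0,0,-1])

```text
clock: 11.82
position: [0.4667, 0.3553, 0.0834]
ee_rot: [-0.472, -0.525, -0.473, 0.527]
contact_force: [0.4, 0.7, -0.1]
width: 0.0002
```

Run:
```python
from h import *
go(boxw(-.0575,.046,.036),-6.4)
```

```text
shift units [ 0.79   0.072 -0.023] yaw now -6.12 ax units 0.07 tilt fix units [-0.     0.026  0.041] F [ 0.4  0.7 -0.1] pos [0.4667 0.3553 0.0834] w 0.0002 t 11.825
```

Call:
carry_out(deltas=[0.2,0.06,-0.02,0,0,0,-1,0.2,0,0,0,0,0,-1,0.2,0,0,0,0,0,-1,0.17,0,0,0,0,0,-1,0,0,0,0,0,0,-1,0.04,0,0,0,0,0,-1,0.04,0,0,0,0,0,-1,0,0,0,0,0,0,-1])

```text
clock: 12.82
position: [0.4735, 0.3569, 0.034]
ee_rot: [0.472, 0.527, 0.472, -0.526]
contact_force: [-0.8, 0.3, 2.0]
width: 0.0003
```

Call:
carry_out(deltas=[0.03,0,0,0,0,0,-1,0.03,0,0,0,0,0,-1,0,0,0,0,0,0,-1])

```text
clock: 13.2
position: [0.4738, 0.3579, 0.0336]
ee_rot: [0.472, 0.528, 0.472, -0.525]
contact_force: [-5.7, -0.8, 21.4]
width: 0.0001
```

Call:
carry_out(deltas=[-0.3,0,0,0,0,0,-1,-0.6,0,0,0,0,0,-1,0,0,0,0,0,0,-1,0,0,0.38,0,0,0,-1,0,0,0.38,0,0,0,-1,0,0,0,0,0,0,-1])

```text
clock: 13.95
position: [0.4669, 0.3084, 0.0827]
ee_rot: [-0.471, -0.526, -0.472, 0.528]
contact_force: [0.4, -0.1, 0.4]
width: -0.0001
```

Run:
```python
from h import *
go(boxw(-.0575,0,.036),-6.4)
```

```text
shift units [ 0.779 -0.02  -0.034] yaw now -6.35 ax units 0.012 tilt fix units [-0.     0.031  0.038] F [ 0.4 -0.1  0.4] pos [0.4669 0.3084 0.0827] w -0.0001 t 13.95
```

Call:
carry_out(deltas=[0.2,-0.02,-0.03,0,0,0,-1,0.2,0,0,0,0,0,-1,0.2,0,0,0,0,0,-1,0.16,0,0,0,0,0,-1,0,0,0,0,0,0,-1,0.04,0,0,0,0,0,-1,0.04,0,0,0,0,0,-1,0.03,0,0,0,0,0,-1,0,0,0,0,0,0,-1])

```text
clock: 15.08
position: [0.4677, 0.3138, 0.0338]
ee_rot: [0.472, 0.527, 0.472, -0.526]
contact_force: [-3.3, 0.4, 12.1]
width: 0.0
```

Call:
carry_out(deltas=[-0.3,0,0,0,0,0,-1,-0.55,0,0,0,0,0,-1,0,0,0,0,0,0,-1,0,0,0.39,0,0,0,-1,0,0,0.38,0,0,0,-1,0,0,0,0,0,0,-1])

```text
clock: 15.82
position: [0.4609, 0.2645, 0.0816]
ee_rot: [-0.471, -0.526, -0.472, 0.528]
contact_force: [-0.7, -0.3, -0.5]
width: 0.0001
```

Run:
```python
from h import *
go(boxw(-.0575,-.046,.036),-6.4)
```

```text
shift units [ 0.76  -0.001 -0.005] yaw now -6.36 ax units 0.01 tilt fix units [-0.     0.027  0.038] F [-0.7 -0.3 -0.5] pos [0.4609 0.2645 0.0816] w 0.0001 t 15.825
```

Call:
carry_out(deltas=[0.2,0,0,0,0,0,-1,0.2,0,0,0,0,0,-1,0.2,0,0,0,0,0,-1,0.16,0,0,0,0,0,-1,0,0,0,0,0,0,-1,0.04,0,0,0,0,0,-1,0.04,0,0,0,0,0,-1,0.03,0,0,0,0,0,-1,0,0,0,0,0,0,-1])

```text
clock: 16.95
position: [0.4625, 0.2672, 0.0304]
ee_rot: [0.472, 0.527, 0.472, -0.526]
contact_force: [0.1, 0.3, -0.5]
width: 0.0002
```

Call:
carry_out(deltas=[0.07,0,0,0,0,0,-1,0.07,0,0,0,0,0,-1,0.07,0,0,0,0,0,-1,0.08,0,0,0,0,0,-1,0,0,0,0,0,0,-1])

```text
clock: 17.58
position: [0.4621, 0.2672, 0.0123]
ee_rot: [-0.472, -0.526, -0.472, 0.527]
contact_force: [0.1, 0.1, -2.0]
width: -0.0002
```

Call:
carry_out(deltas=[-0.6,0,0,0,0,0,-1,-0.9,0,0,0,0,0,-1,-0.9,0,0,0,0,0,-1,-0.9,0,0,0,0,0,-1,-0.7,0,0,0,0,0,-1,0,0,0,0,0,0,0])

```text
clock: 18.32
position: [0.4642, 0.2681, 0.2568]
ee_rot: [0.473, 0.529, 0.471, -0.524]
contact_force: [-0.1, -0.2, 0.2]
width: 0.017
```

Run:
```python
from h import *
go([.49,-.33,.25],-97)
```

```text
shift units [0.083 1.506 9.863] yaw now -6.21 ax units 22.697 tilt fix units [ 0.    -0.061 -0.105] F [-0.1 -0.2  0.2] pos [0.4642 0.2681 0.2568] w 0.017 t 18.325
```

Call:
carry_out(deltas=[0,0.15,0.95,0,0,0,0,0,0.15,0.98,0,0,0,0,0,0.15,0.98,0,0,0,0,0,0.15,0.98,0,0,0,0,0,0.15,0.98,0,0,0,0,0,0.15,0.98,0,0,0,0,0,0.15,0.98,0,0,0,0,0,0.15,0.98,0,0,0,0,0,0.15,0.98,0,0,0,0,0,0.15,0.98,0,0,0,0])

```text
clock: 19.58
position: [0.4876, -0.3267, 0.2511]
ee_rot: [0.471, 0.527, 0.473, -0.526]
contact_force: [0.6, -0.1, 0.2]
width: 0.0424
```

Call:
carry_out(deltas=[0,0,0,1,0,0,0,0,0,0,1,0,0,0,0,0,0,1,0,0,0,0,0,0,1,0,0,0,0,0,0,1,0,0,0,0,0,0,1,0,0,0,0,0,0,1,0,0,0,0,0,0,1,0,0,0,0,0,0,1,0,0,0,0,0,0,1,0,0,0])

```text
clock: 20.82
position: [0.4876, -0.3247, 0.251]
ee_rot: [-0.262, -0.656, -0.264, 0.657]
contact_force: [-0.5, 0.2, -0.6]
width: 0.0423
```

Call:
carry_out(deltas=[0,0,0,1,0,0,0,0,0,0,1,0,0,0,0,0,0,1,0,0,0,0,0,0,1,0,0,0,0,0,0,1,0,0,0,0,0,0,1,0,0,0,0,0,0,1,0,0,0,0,0,0,1,0,0,0,0,0,0,1,0,0,0,0,0,0,1,0,0,0])

```text
clock: 22.08
position: [0.4876, -0.3247, 0.251]
ee_rot: [-0.022, -0.706, -0.023, 0.708]
contact_force: [-0.1, -0.6, -0.1]
width: 0.0428
```

Call:
carry_out(deltas=[0,0,0,1,0,0,0,0,0,0,1,0,0,0,0,0,0,0.7,0,0,0,0,0,0,0,0,0,0])

```text
clock: 22.58
position: [0.4877, -0.3247, 0.2513]
ee_rot: [0.044, -0.705, 0.042, 0.707]
contact_force: [-0.2, 0.1, 0.8]
width: 0.0428
```

Run:
```python
from h import *
go([.49,-.33,.25],-97)
im=snap('wrist','w2'); print(im['origin'])
```

```text
shift units [ 0.021  0.082 -0.048] yaw now -96.98 ax units 0.005 tilt fix units [0.    0.034 0.026] F [-0.2  0.1  0.8] pos [ 0.4877 -0.3247  0.2513] w 0.0428 t 22.575
[ 0.55429974 -0.33261983  0.39411626]
```

View pics/w2.png

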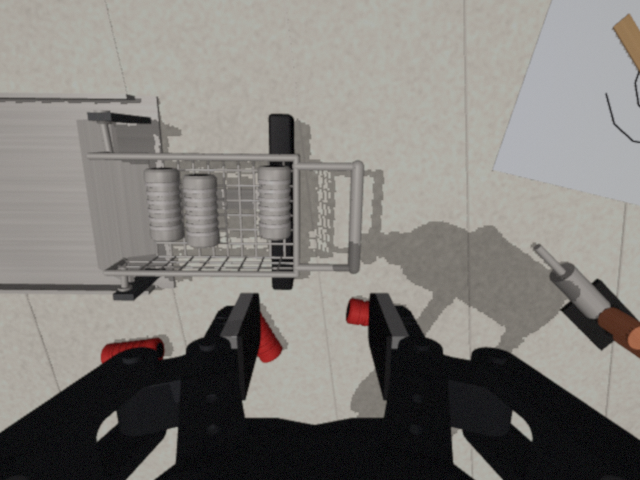

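Run:
```python
from h import *
w=load('w2')
a,b=onz(w,357,167,.097),onz(w,354,268,.097);print(a,b,(a+b)/2,np.linalg.norm(a-b),np.degrees(np.arctan2(*(a-b)[[1,0]])))
P=cloud(w)
for q in [(356,200),(356,220),(355,240)]: print(px(w,*q))
# hinge posts top
p,q=onz(w,106,117,.08),onz(w,124,295,.08);print('posts',p,q,(p+q)/2)
```

```text
[ 0.52842499 -0.36104076  0.097     ] [ 0.44890916 -0.35117099  0.097     ] [ 0.48866707 -0.35610588  0.097     ] 0.08012602381972586 -7.075558008603401
[ 0.50469772 -0.35744238  0.10299492]
[ 0.48946177 -0.35597563  0.10329551]
[ 0.47337795 -0.35384424  0.10165741]
posts [ 0.5883002  -0.17450741  0.08      ] [ 0.44251783 -0.15087662  0.08      ] [ 0.51540901 -0.16269202  0.08      ]
```

Run:
```python
from h import *
go([.4888,-.3558,.079],-97)
```

```text
shift units [ 2.875  0.514 -0.085] yaw now -96.97 ax units 0.008 tilt fix units [0.    0.029 0.022] F [ 0.4 -0.4  0.5] pos [ 0.4878 -0.3249  0.2515] w 0.0425 t 22.625
```

Call:
carry_out(deltas=[0,0.51,-0.08,0,0,0,0,0.7,0,0,0,0,0,0,0.7,0,0,0,0,0,0,0.6,0,0,0,0,0,0,0.4,0,0,0,0,0,0,0.3,0,0,0,0,0,0,0.17,0,0,0,0,0,0,0,0,0,0,0,0,0])

```text
clock: 23.62
position: [0.4889, -0.3559, 0.0799]
ee_rot: [0.044, -0.705, 0.043, 0.706]
contact_force: [0.2, -0.5, -0.0]
width: 0.0428
```

Run:
```python
from h import *
go([.4888,-.3558,.079],-97)
snap('wrist','w3')
```

```text
shift units [ 0.015 -0.002  0.002] yaw now -97.00 ax units 0.001 tilt fix units [0.    0.02  0.016] F [ 0.2 -0.5 -0. ] pos [ 0.4889 -0.3559  0.0799] w 0.0428 t 23.625
```

View pics/w3.png

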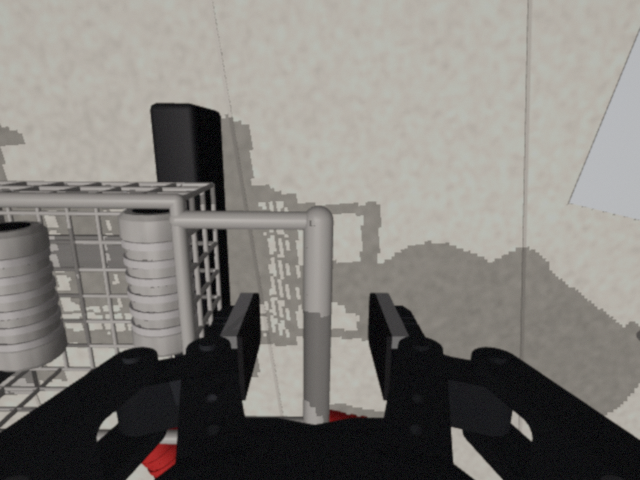

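The bar (x≈317 px) lies between the pads (240 and 390 px). Closing.

Call:
carry_out(deltas=[0,0,0,0,0,0,-1,0,0,0,0,0,0,-1,0,0,0,0,0,0,-1,0,0,0,0,0,0,-1], newtons=60)

```text
clock: 24.18
position: [0.4897, -0.357, 0.0817]
ee_rot: [-0.043, 0.706, -0.044, -0.705]
contact_force: [-0.8, -0.6, 5.2]
width: 0.0078
```

Run:
```python
from h import *
go([.4888,-.3558,.079],-97)
# arc plan: steps of tilt
r=.204;t0=np.arctan2(.030,.2018)
prev=None
for th in np.arange(0,1.36,.1):
    x=-r*np.cos(t0+th);z=r*np.sin(t0+th)
    if prev: print('%.2f dx %.3f dy %.3f  x %.3f z %.3f'%(th,-(z-prev[1])/.06,-(x-prev[0])/.06,x,.067+z))
    prev=(x,z)
```

```text
shift units [ 0.044 -0.018  0.018] yaw now -97.02 ax units -0.004 tilt fix units [ 0.    -0.022 -0.022] F [-0.8 -0.6  5.2] pos [ 0.4897 -0.357   0.0817] w 0.0078 t 24.175
0.10 dx -0.333 dy -0.067  x -0.198 z 0.117
0.20 dx -0.325 dy -0.100  x -0.192 z 0.136
0.30 dx -0.313 dy -0.132  x -0.184 z 0.155
0.40 dx -0.299 dy -0.162  x -0.174 z 0.173
0.50 dx -0.281 dy -0.191  x -0.163 z 0.190
0.60 dx -0.260 dy -0.218  x -0.150 z 0.206
0.70 dx -0.237 dy -0.243  x -0.135 z 0.220
0.80 dx -0.212 dy -0.266  x -0.119 z 0.233
0.90 dx -0.184 dy -0.286  x -0.102 z 0.244
1.00 dx -0.155 dy -0.303  x -0.084 z 0.253
1.10 dx -0.124 dy -0.316  x -0.065 z 0.260
1.20 dx -0.092 dy -0.327  x -0.045 z 0.266
1.30 dx -0.059 dy -0.335  x -0.025 z 0.269
```

Call:
carry_out(deltas=[-0.17,-0.03,0,0,0,0,-1,-0.17,-0.04,0,0,0,0,-1,0,0,0,0,0,0,-1])

```text
clock: 24.55
position: [0.4902, -0.3531, 0.1018]
ee_rot: [-0.042, 0.706, -0.044, -0.705]
contact_force: [-0.6, -4.1, -0.9]
width: 0.0077
```

Run:
```python
from h import *
st()
im=snap('wrist','w4')
```

```text
{'clock': 24.55, 'position': [0.4902, -0.3531, 0.1018], 'ee_rot': [-0.0423, 0.7062, -0.0439, -0.7054], 'contact_force': [-0.6091, -4.0824, -0.8722], 'width': 0.0077, 'qpos': [-0.7387, 0.4135, 1.6345, -0.0012, 1.0912, 0.9547]}
[[ 0.001 -0.122 -0.993]
 [-0.002 -0.993  0.122]
 [-1.     0.002 -0.001]]
```

View pics/w4.png

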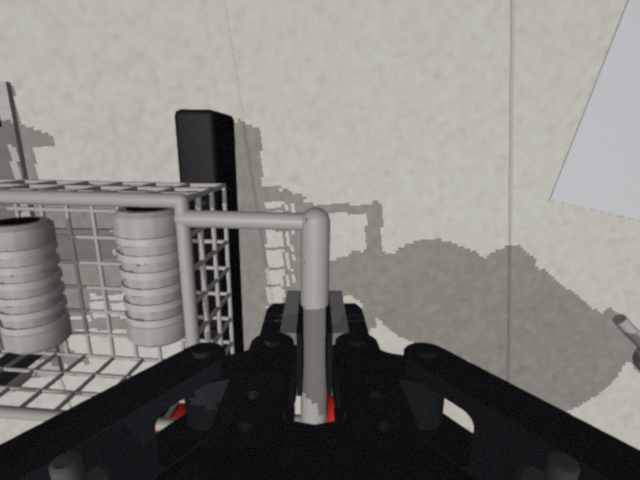

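Call:
carry_out(deltas=[-0.32,-0.1,0,0,0,0,-1,-0.31,-0.13,0,0,0,0,-1,-0.3,-0.16,0,0,0,0,-1,-0.14,-0.1,0,0,0,0,-1,-0.14,-0.1,0,0,0,0,-1,0,0,0,0,0,0,-1])

```text
clock: 25.35
position: [0.4947, -0.3193, 0.1755]
ee_rot: [-0.041, 0.707, -0.045, -0.705]
contact_force: [-0.9, -6.1, 5.3]
width: 0.0077
```

Run:
```python
from h import *
st()
im=snap('top','t2')
crop('t2',260,190,260,200,3,'c5')
```

```text
{'clock': 25.35, 'position': [0.4947, -0.3193, 0.1755], 'ee_rot': [-0.0411, 0.7066, -0.045, -0.7049], 'contact_force': [-0.9451, -6.1239, 5.3106], 'width': 0.0077, 'qpos': [-0.6893, 0.3293, 1.569, -0.0033, 1.2381, 1.0044]}
[[ 0.002 -0.122 -0.993]
 [-0.006 -0.993  0.122]
 [-1.     0.005 -0.003]]
```

View pics/c5.png

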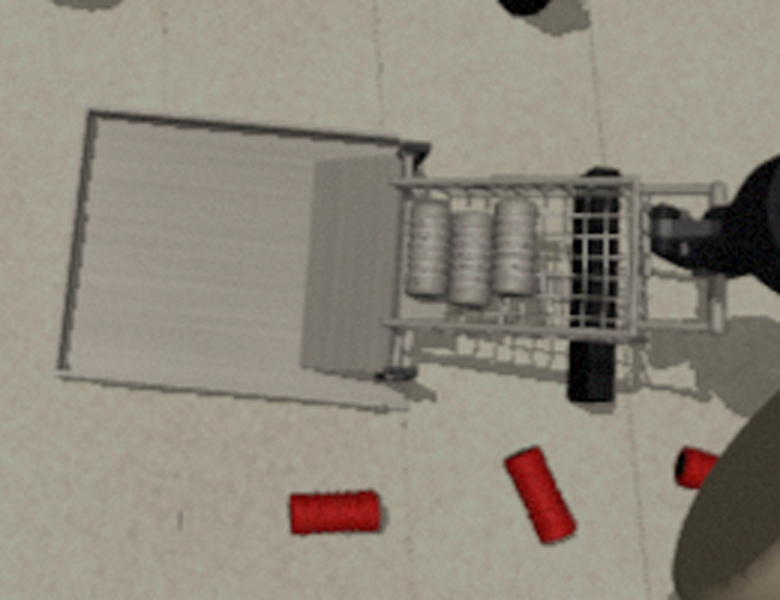

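Call:
carry_out(deltas=[-0.13,-0.11,0,0,0,0,-1,-0.13,-0.11,0,0,0,0,-1,-0.12,-0.12,0,0,0,0,-1,-0.12,-0.12,0,0,0,0,-1,-0.11,-0.13,0,0,0,0,-1,-0.11,-0.13,0,0,0,0,-1,0,0,0,0,0,0,-1,0,0,0,0,0,0,-1])

```text
clock: 26.4
position: [0.5003, -0.2766, 0.2196]
ee_rot: [-0.041, 0.707, -0.045, -0.704]
contact_force: [-0.5, -5.5, 9.2]
width: 0.0076
```

Run:
```python
from h import *
st()
im=snap('top','t3')
crop('t3',260,190,260,200,3,'c6')
```

```text
{'clock': 26.4, 'position': [0.5003, -0.2766, 0.2196], 'ee_rot': [-0.041, 0.7072, -0.0454, -0.7043], 'contact_force': [-0.4915, -5.4798, 9.2026], 'width': 0.0076, 'qpos': [-0.6248, 0.2742, 1.5368, -0.0032, 1.3238, 1.0691]}
[[ 0.004 -0.122 -0.993]
 [-0.007 -0.993  0.122]
 [-1.     0.006 -0.004]]
```

View pics/c6.png

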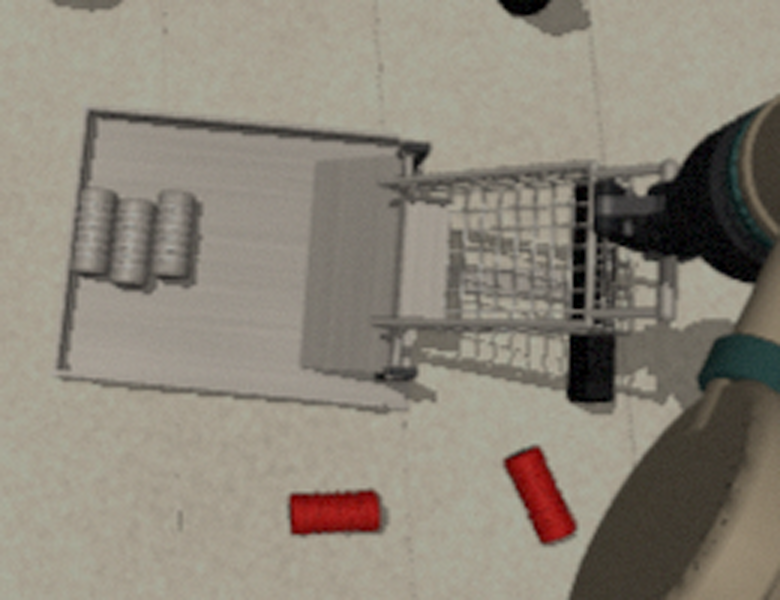

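Call:
carry_out(deltas=[0.22,0.26,0,0,0,0,-1,0.24,0.24,0,0,0,0,-1,0.26,0.22,0,0,0,0,-1,0.28,0.19,0,0,0,0,-1,0.3,0.16,0,0,0,0,-1,0,0,0,0,0,0,-1])

```text
clock: 27.2
position: [0.4919, -0.3405, 0.1388]
ee_rot: [-0.042, 0.706, -0.045, -0.705]
contact_force: [0.2, -6.9, 1.9]
width: 0.0077
```

Run:
```python
from h import *
go([.4888,-.3558,.080],-97)
im=snap('wrist','w5')
```

```text
shift units [0.98  0.256 0.021] yaw now -97.07 ax units -0.018 tilt fix units [-0.    -0.022 -0.048] F [ 0.2 -6.9  1.9] pos [ 0.4919 -0.3405  0.1388] w 0.0077 t 27.2
```

View pics/w5.png

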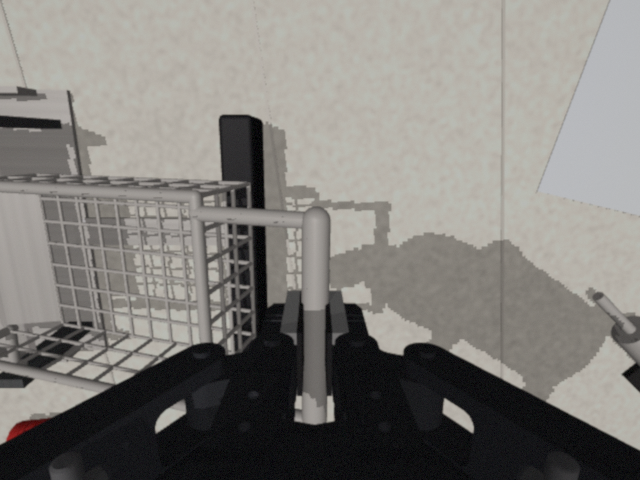

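Bar still held. Continue down to level.

Call:
carry_out(deltas=[0.31,0.12,0,0,0,0,-1,0.32,0.09,0,0,0,0,-1,0.17,0.03,0,0,0,0,-1,0.13,0.02,0,0,0,0,-1,0,0,0,0,0,0,-1])

```text
clock: 27.88
position: [0.4898, -0.3567, 0.0833]
ee_rot: [-0.041, 0.706, -0.045, -0.705]
contact_force: [-0.6, -10.0, -2.2]
width: 0.0075
```

Run:
```python
from h import *
go([.4888,-.3558,.080],-97)
```

```text
shift units [ 0.054 -0.013  0.018] yaw now -97.00 ax units 0.0 tilt fix units [ 0.    -0.02  -0.079] F [ -0.6 -10.   -2.2] pos [ 0.4898 -0.3567  0.0833] w 0.0075 t 27.875
```

Call:
carry_out(deltas=[0.03,-0.03,0,0,0,0,-1,0.04,-0.02,0,0,0,0,-1,0,0,0,0,0,0,-1])

```text
clock: 28.25
position: [0.4899, -0.3569, 0.0818]
ee_rot: [-0.038, 0.707, -0.047, -0.705]
contact_force: [-5.9, -15.1, 8.2]
width: 0.0072
```

Call:
carry_out(deltas=[0.04,0,0,0,0,0,-1,0,0,0,0,0,0,-1])

```text
clock: 28.5
position: [0.4899, -0.357, 0.0817]
ee_rot: [-0.038, 0.707, -0.047, -0.705]
contact_force: [-8.8, -12.7, 19.1]
width: 0.0074
```

Call:
carry_out(deltas=[-0.04,0,0,0,0,0,-1,0,0,0,0,0,0,0,0,0,0,0,0,0,0,0,0,0,0,0,0,0,-0.3,0,0,0,0,0,0,-0.6,0,0,0,0,0,0,-0.9,0,0,0,0,0,0,-0.9,0,0,0,0,0,0,0,0,0,0,0,0,0])

```text
clock: 29.62
position: [0.4923, -0.3513, 0.2458]
ee_rot: [-0.041, 0.709, -0.045, -0.703]
contact_force: [0.0, -0.1, -0.6]
width: 0.0426
```

Run:
```python
from h import *
go([.53,.03,.25],-6.5)
im=snap('top','t4')
crop('t4',260,190,260,200,3,'c7')
im=snap('scene','s4')
crop('s4',180,110,220,190,3.6,'c8')
w=load('w2')
```

```text
shift units [-0.101 -6.384  0.147] yaw now -96.97 ax units -22.617 tilt fix units [ 0.    -0.116 -0.069] F [ 0.  -0.1 -0.6] pos [ 0.4923 -0.3513  0.2458] w 0.0426 t 29.625
```

View pics/c7.png

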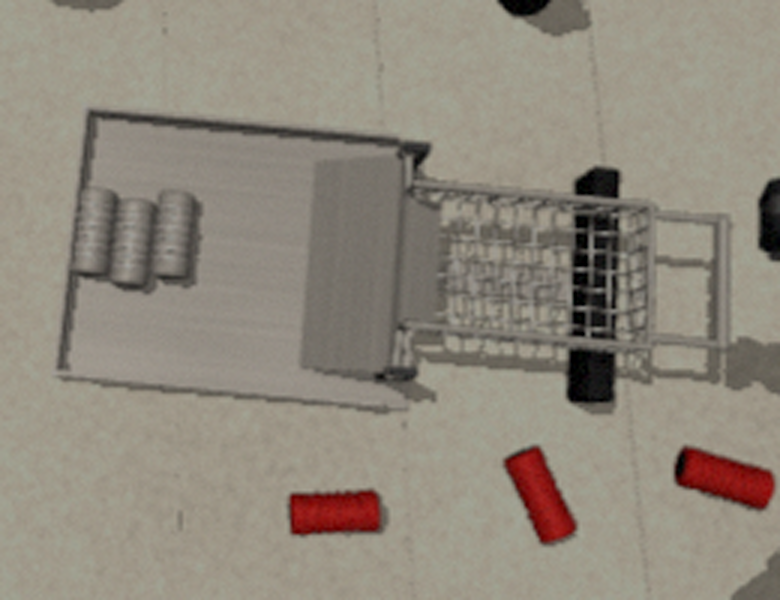

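View pics/c8.png

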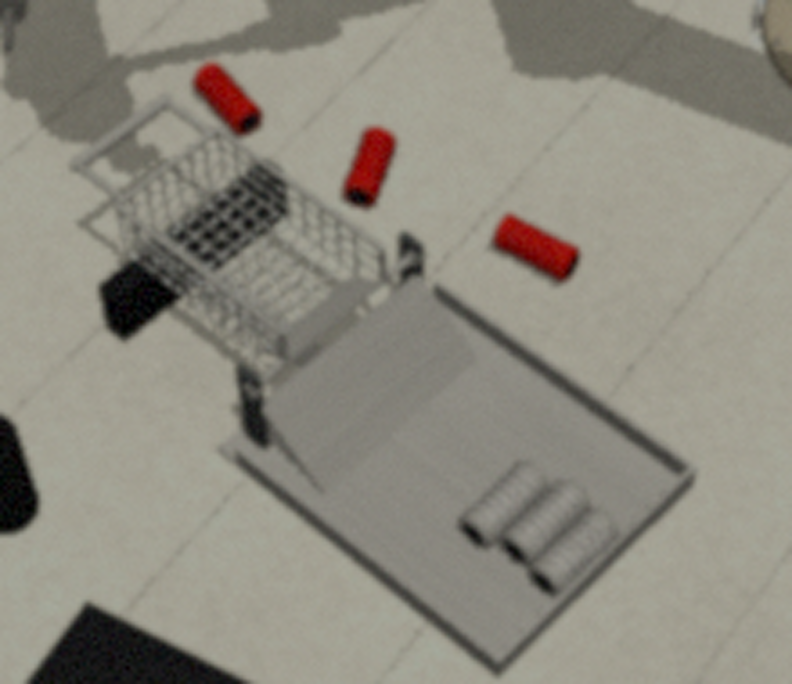

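Call:
carry_out(deltas=[-0.02,-0.8,0.03,-1,0,0,0.8,0,-0.8,0,0,0,0,0.8,0,-0.8,0,0,0,0,0.8,0,-0.8,0,0,0,0,0.8,0,-0.8,0,0,0,0,0.8,0,-0.8,0,0,0,0,0.8,0,-0.4,0,-1,0,0,0.8,0,0,0,-1,0,0,0.8,0,0,0,-1,0,0,0.8,0,0,0,-1,0,0,0.8])

```text
clock: 30.98
position: [0.5065, -0.038, 0.2396]
ee_rot: [-0.08, -0.701, -0.082, 0.704]
contact_force: [-0.4, -0.6, 0.4]
width: 0.077
```

Call:
carry_out(deltas=[0,0,0,-1,0,0,0.8,0,0,0,-1,0,0,0.8,0,0,0,-1,0,0,0.8,0,0,0,-1,0,0,0.8,0,0,0,-1,0,0,0.8,0,0,0,-1,0,0,0.8,0,0,0,-1,0,0,0.8,0,0,0,-1,0,0,0.8,0,0,0,-1,0,0,0.8,0,0,0,-1,0,0,0.8])

```text
clock: 32.22
position: [0.5065, -0.0382, 0.2396]
ee_rot: [-0.315, -0.631, -0.318, 0.634]
contact_force: [-0.0, -0.7, -0.2]
width: 0.0769
```

Call:
carry_out(deltas=[0,0,0,-1,0,0,0.8,0,0,0,-1,0,0,0.8,0,0,0,-1,0,0,0.8,0,0,0,-1,0,0,0.8,0,0,0,-1,0,0,0.8,0,0,0,-1,0,0,0.8,0,0,0,-1,0,0,0.8,0,0,0,-0.6,0,0,0.8,0,0,0,0,0,0,0.8])

```text
clock: 33.35
position: [0.5068, -0.0384, 0.24]
ee_rot: [-0.469, -0.527, -0.472, 0.529]
contact_force: [-0.0, -0.9, -0.5]
width: 0.0769
```

Run:
```python
from h import *
go([.53,.03,.25],-6.5)
im=snap('wrist','w6')
```

```text
shift units [-0.166  0.252 -1.176] yaw now -6.63 ax units -0.033 tilt fix units [ 0.    -0.011  0.064] F [-0.  -0.9 -0.5] pos [ 0.5068 -0.0384  0.24  ] w 0.0769 t 33.35
```

View pics/w6.png

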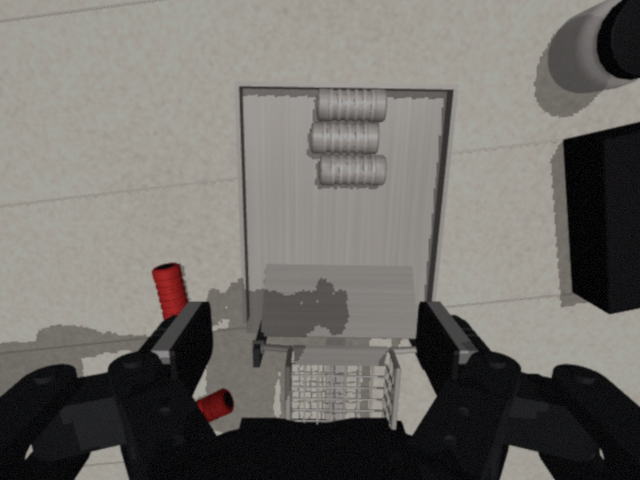

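```bash
cat >> h.py <<'E'
def tray_grips(im):
    P=cloud(im);c=np.array([.5134,-.1555]);e=np.array([.1219,.9925]);a=np.array([.9925,-.1219])
    X=(P[...,:2]-c)@e;Y=(P[...,:2]-c)@a
    m=((P[...,2]>.02)&(P[...,2]<.045)&(X>.08)&(X<.222)&(abs(Y)<.089)&(im['z_map']>0)).astype(np.uint8)
    return P,m
E
python3 - <<'E'
from h import *
w=load('w6')
P,m=tray_grips(w)
pts=P[m>0];print(len(pts),np.percentile(pts[:,2],[50,95]))
e=np.array([.1219,.9925]);a=np.array([.9925,-.1219]);c=np.array([.5134,-.1555])
for (u0,u1,v,v0,v1) in [(317,385,170,153,188),(310,379,137,121,154),(319,386,104,88,122)]:
    l,r=onz(w,u0,v,.018),onz(w,u1,v,.018)
    t=[onz(w,u0,v,.031),onz(w,u1,v,.031)]
    print('ends',l.round(4),r.round(4),np.linalg.norm(l-r),'top',t[0].round(4),t[1].round(4),np.linalg.norm(t[0]-t[1]))
    reg=np.zeros_like(m);reg[v0:v1,u0-3:u1+3]=1
    q=P[(m*reg)>0]; top=q[q[:,2]>np.percentile(q[:,2],70)]; print('  top centroid',top.mean(0).round(4))
    d=((top[:,:2]-c)@np.array([a,e]).T); cc,sz,ang=cv2.minAreaRect(q[:,:2].astype(np.float32)); print('  rect',np.round(cc,4),np.round(sz,4),ang)
E
python3 -c "
from h import *
crop('w6',230,75,240,130,3.3,'c9')"
```

```text
5959 [0.02982272 0.03240298]
ends [0.5123 0.001  0.018 ] [ 0.5747 -0.0063  0.018 ] 0.06284920767928454 top [0.5124 0.002  0.031 ] [ 0.5726 -0.0051  0.031 ] 0.06061114781938904
  top centroid [ 0.5433 -0.0019  0.0317]
  rect [ 0.5438 -0.0012] [0.028  0.0597] 83.56657409667969
ends [0.5094 0.0309 0.018 ] [0.5713 0.0236 0.018 ] 0.06240576913325543 top [0.5095 0.0309 0.031 ] [0.5693 0.0238 0.031 ] 0.06018350011698161
  top centroid [0.54   0.0267 0.0317]
  rect [0.5407 0.027 ] [0.0277 0.0629] 83.42224884033203
ends [0.5206 0.058  0.018 ] [0.5795 0.051  0.018 ] 0.059304316225960614 top [0.5204 0.0569 0.031 ] [0.5772 0.0502 0.031 ] 0.05719248992671497
  top centroid [0.5473 0.0541 0.0319]
  rect [0.5476 0.0521] [0.0236 0.0602] 82.91057586669922
```

View pics/c9.png

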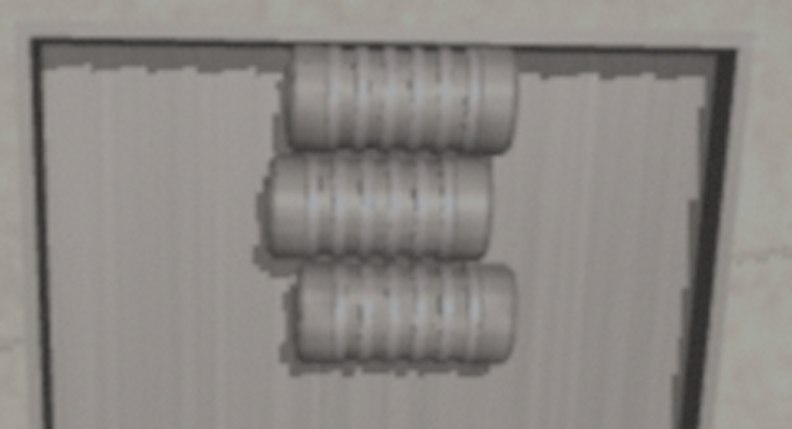

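Run:
```python
from h import *
go([.543,-.0016,.004],-6.6)
```

```text
shift units [ 3.937  0.54  -0.676] yaw now -6.64 ax units -0.011 tilt fix units [ 0.    -0.009  0.054] F [-0.3 -0.2  0.1] pos [ 0.507  -0.0384  0.2403] w 0.0767 t 33.4
```

Call:
carry_out(deltas=[0.3,0.27,-0.34,0,0,0,0.8,0.5,0.27,-0.34,0,0,0,0.8,0.8,0,0,0,0,0,0.8,0.8,0,0,0,0,0,0.8,0.6,0,0,0,0,0,0.8,0.4,0,0,0,0,0,0.8,0.25,0,0,0,0,0,0.8,0.15,0,0,0,0,0,0.8,0.1,0,0,0,0,0,0.8,0,0,0,0,0,0,0.8])

```text
clock: 34.65
position: [0.5451, -0.002, 0.0083]
ee_rot: [0.47, 0.528, 0.47, -0.528]
contact_force: [0.2, -0.2, 0.2]
width: 0.0768
```

Run:
```python
from h import *
go([.543,-.0016,.004],-6.6)
im=snap('wrist','w7')
```

```text
shift units [ 0.071 -0.036 -0.003] yaw now -6.62 ax units -0.005 tilt fix units [-0.    -0.002 -0.007] F [ 0.2 -0.2  0.2] pos [ 0.5451 -0.002   0.0083] w 0.0768 t 34.65
```

View pics/w7.png

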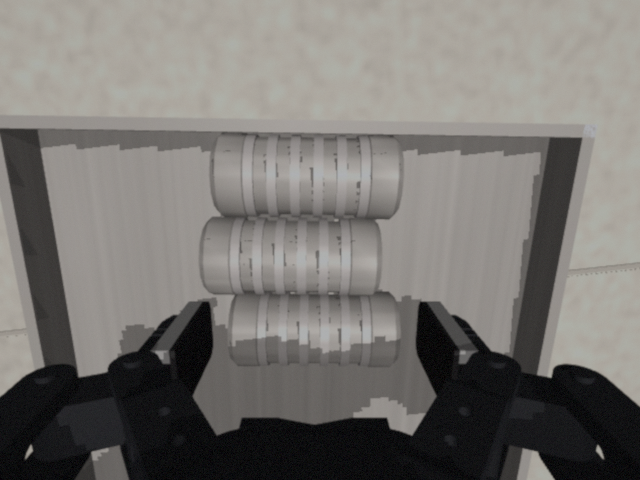

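Call:
carry_out(deltas=[0.1,-0.03,0,0,0,0,0.8,0,0,0,0,0,0,0.8,0,0,0,0,0,0,-1,0,0,0,0,0,0,-1,0,0,0,0,0,0,-1,0,0,0,0,0,0,-1], newtons=80)

```text
clock: 35.45
position: [0.5436, -0.0018, 0.0028]
ee_rot: [0.471, 0.528, 0.47, -0.528]
contact_force: [-0.3, 0.4, 5.4]
width: 0.0591
```

Run:
```python
from h import *
go([.543,-.0016,.004],-6.6)
im=snap('wrist','w8')
```

```text
shift units [-0.021 -0.011 -0.003] yaw now -6.62 ax units -0.004 tilt fix units [ 0.    -0.002 -0.017] F [-0.3  0.4  5.4] pos [ 0.5436 -0.0018  0.0028] w 0.0591 t 35.45
```

View pics/w8.png

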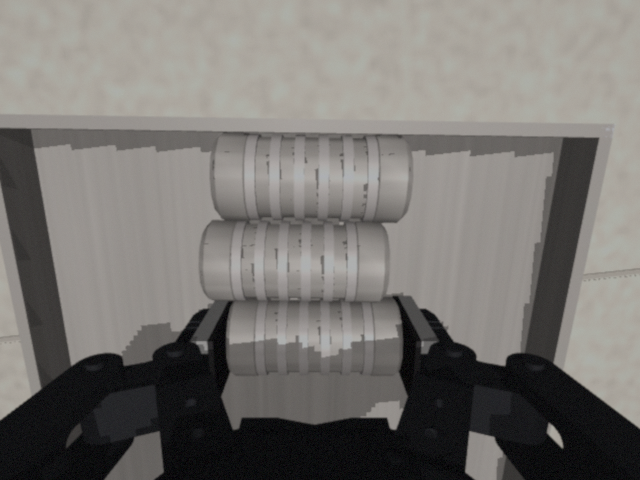

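Call:
carry_out(deltas=[-0.3,0,0,0,0,0,-1,-0.6,0,0,0,0,0,-1,-0.7,0,0,0,0,0,-1,-0.7,0,0,0,0,0,-1,0,0,0,0,0,0,-1])

```text
clock: 36.12
position: [0.5455, -0.0021, 0.1432]
ee_rot: [0.472, 0.53, 0.468, -0.526]
contact_force: [0.2, 0.1, -1.4]
width: 0.0585
```

Run:
```python
from h import *
go(boxw(.0575,-.046,.11),-6.4)
im=snap('wrist','w9')
```

```text
shift units [ 5.530e-01 -3.000e-03 -4.262e+00] yaw now -6.61 ax units -0.054 tilt fix units [-0.     0.001 -0.106] F [ 0.2  0.1 -1.4] pos [ 0.5455 -0.0021  0.1432] w 0.0585 t 36.125
```

View pics/w9.png

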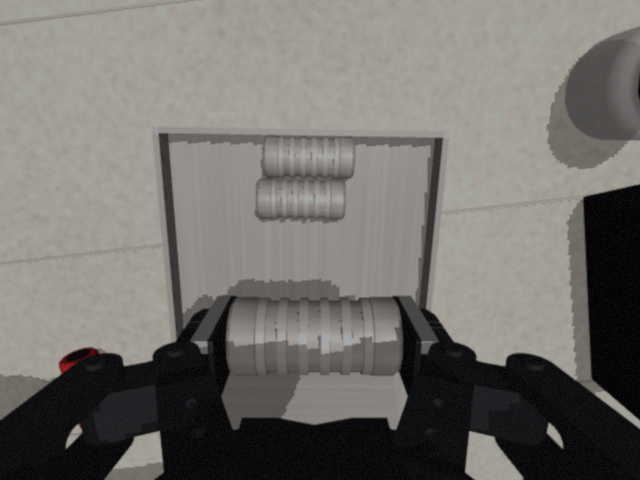

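Call:
carry_out(deltas=[0,0,-0.71,0,0,0,-1,0,0,-0.71,0,0,0,-1,0,0,-0.71,0,0,0,-1,0,0,-0.71,0,0,0,-1,0.25,0,-0.71,0,0,0,-1,0.3,0,-0.71,0,0,0,-1,0,0,0,0,0,0,-1])

```text
clock: 37.05
position: [0.5701, 0.2542, 0.1028]
ee_rot: [-0.47, -0.525, -0.473, 0.529]
contact_force: [0.2, -1.6, -1.0]
width: 0.0586
```

Run:
```python
from h import *
go(boxw(.0575,-.046,.0055),-6.4)
im=snap('wrist','w10')
```

```text
shift units [1.621 0.097 0.025] yaw now -6.42 ax units -0.004 tilt fix units [0.    0.029 0.098] F [ 0.2 -1.6 -1. ] pos [0.5701 0.2542 0.1028] w 0.0586 t 37.05
```

View pics/w10.png

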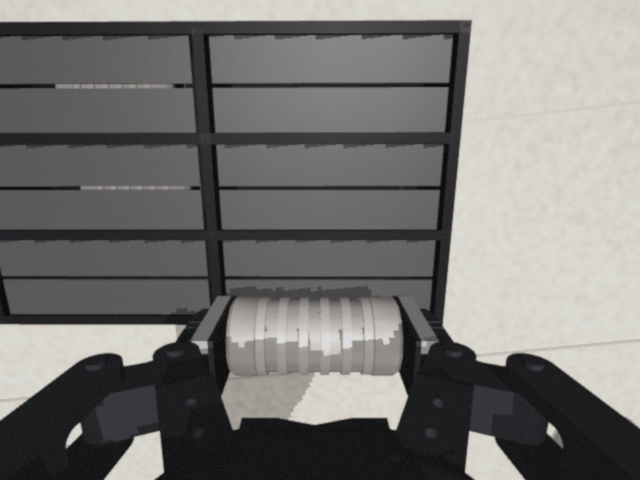

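Run:
```python
from h import *
w=load('w10')
crop('w10',180,10,300,310,1.9,'c10')
a=np.radians(-6.4);Rm=np.array([[np.cos(a),np.sin(a)],[-np.sin(a),np.cos(a)]])
for n,p in dict(tr=(471,21),we_f=(330,235),wd_e=(330,138),div=(209.5,235),top=(330,28)).items():
    q=onz(w,*p,.06)[:2]; print(n,q.round(4),'box',(Rm@(q-[.523,.304])).round(4))
print(q2R(w['orientation']).round(3))
```

```text
tr [0.6486 0.362 ] box [0.1183 0.0716]
we_f [0.5793 0.2751] box [ 0.0591 -0.0224]
wd_e [0.584  0.3209] box [0.0587 0.0236]
div [0.5202 0.2817] box [-0.0003 -0.0224]
top [0.5886 0.3662] box [0.0583 0.0691]
[[ 0.994 -0.107 -0.037]
 [-0.113 -0.958 -0.264]
 [-0.007  0.267 -0.964]]
```

View pics/c10.png

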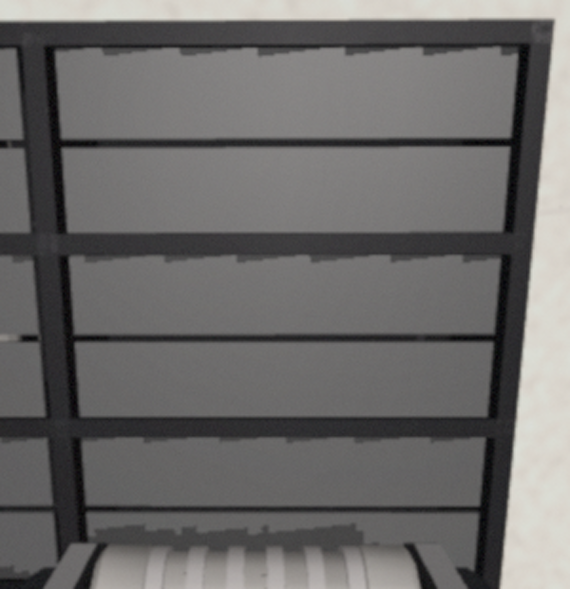

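Run:
```python
from h import *
w=load('w10');P=cloud(w)
s=np.array([0.5701,0.2542,0.1028]);M=q2R(readout.get_state()['ee_rot'])
q=P[296:376,235:395].reshape(-1,3); q=(q-s)@M
print(np.percentile(q,[1,5,50,95,99],axis=0).round(4))
go(boxw(.0575,-.046,.0055),-6.4)
```

```text
[[-0.03   -0.0278 -0.013 ]
 [-0.0293 -0.0251 -0.0125]
 [-0.0262 -0.0006 -0.0046]
 [-0.0074  0.0239  0.0114]
 [ 0.103   0.0265  0.0967]]
shift units [ 1.638  0.085 -0.002] yaw now -6.48 ax units -0.019 tilt fix units [-0.     0.039  0.079] F [-0.  -0.  -1.2] pos [0.5705 0.2525 0.1038] w 0.0584 t 37.1
```

Call:
carry_out(deltas=[0.3,0.08,0,0,0,0,-1,0.3,0,0,0,0,0,-1,0.2,0,0,0,0,0,-1,0.2,0,0,0,0,0,-1,0.15,0,0,0,0,0,-1,0.15,0,0,0,0,0,-1,0,0,0,0,0,0,-1])

```text
clock: 37.98
position: [0.5769, 0.2514, 0.0283]
ee_rot: [-0.47, -0.528, -0.471, 0.528]
contact_force: [-0.1, 0.6, -1.5]
width: 0.0585
```

Run:
```python
from h import *
go(boxw(.0575,-.046,.006),-6.4)
```

```text
shift units [ 0.372 -0.032 -0.005] yaw now -6.60 ax units -0.051 tilt fix units [-0.     0.009  0.016] F [-0.1  0.6 -1.5] pos [0.5769 0.2514 0.0283] w 0.0585 t 37.975
```

Call:
carry_out(deltas=[0.15,-0.03,0,0,0,0,-1,0.12,0,0,0,0,0,-1,0.07,0,0,0,0,0,-1,0.03,0,0,0,0,0,-1,0,0,0,0,0,0,-1])

```text
clock: 38.6
position: [0.5752, 0.2519, 0.011]
ee_rot: [0.47, 0.528, 0.47, -0.528]
contact_force: [-5.5, -2.5, 25.1]
width: 0.0585
```

Run:
```python
from h import *
go(boxw(.0575,-.046,.006),-6.4)
```

```text
shift units [ 0.084 -0.004  0.001] yaw now -6.59 ax units -0.049 tilt fix units [-0.    -0.008 -0.002] F [-5.5 -2.5 25.1] pos [0.5752 0.2519 0.011 ] w 0.0585 t 38.6
```

Run:
```python
from h import *
s=readout.get_state();print(s['moment'],s['effort'])
snap('wrist','w11');snap('scene','s11');crop('s11',340,200,200,180,4,'c11');snap('top','t11');crop('t11',100,200,160,160,4,'c12')
```

```text
[-0.06451973  2.03770521  0.22178456] [ -0.2268126  -36.84402466 -15.69969893  -0.19758426  -2.99723178
   0.20464368]
```

View pics/w11.png

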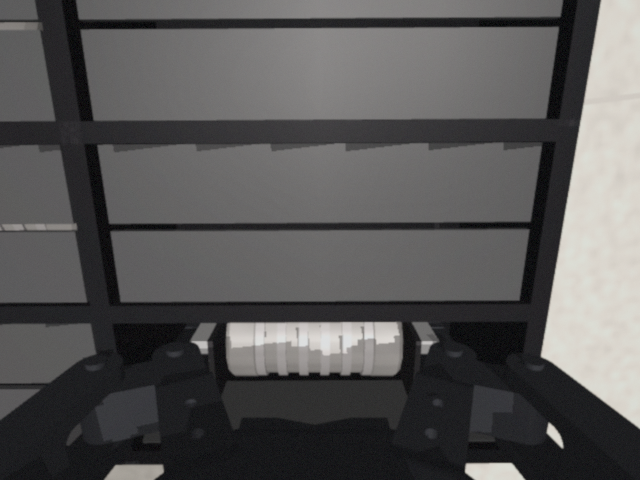

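View pics/c11.png

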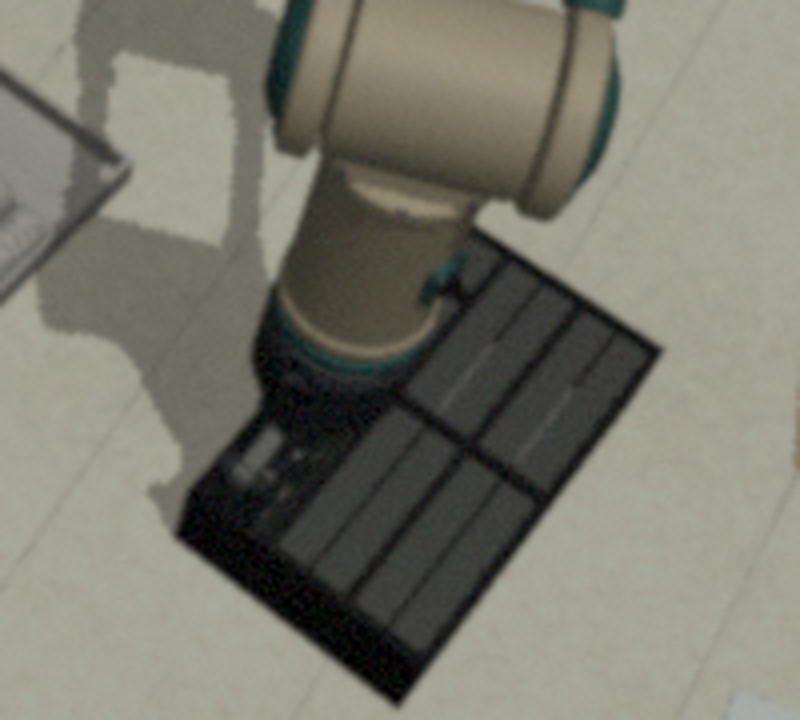

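View pics/c12.png

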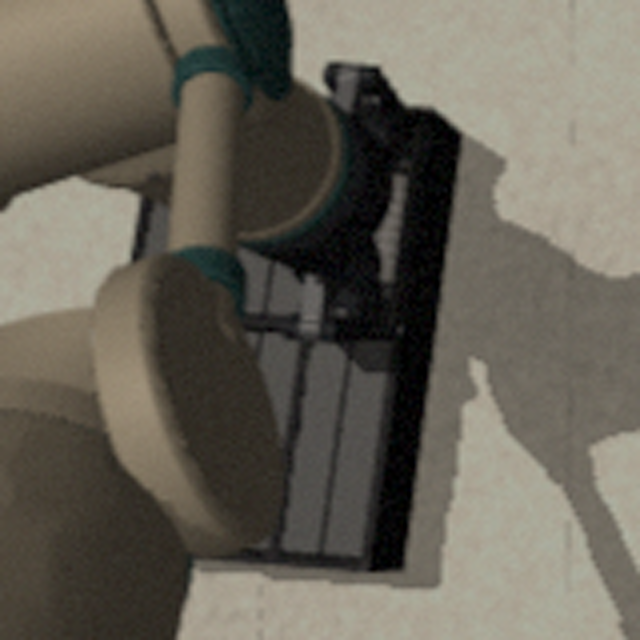

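Run:
```python
from h import *
w=load('w11');P=cloud(w);st0=readout.get_state()
s=st0['position'];M=q2R(st0['ee_rot']);print(M.round(4))
Q=(P-s)@M
for u in (240,265,290,315,340,365,390):
    print(u,Q[322:375,u][:,0].min().round(4),P[322:375,u][:,2].max().round(4), np.round(Q[340,u],4))
# knuckle points
for uv in [(97,360),(173,350),(455,350),(535,360),(200,340),(425,340),(208,325),(420,325)]: print(uv,Q[uv[1],uv[0]].round(4),'world z',P[uv[1],uv[0],2].round(4))
```

```text
[[ 4.000e-04  9.934e-01 -1.148e-01]
 [ 6.000e-04 -1.148e-01 -9.934e-01]
 [-1.000e+00  3.000e-04 -6.000e-04]]
240 -0.0487 0.0598 [-0.0291 -0.0249 -0.0046]
265 -0.0286 0.0397 [-0.0279 -0.0169 -0.0039]
290 -0.0291 0.0402 [-0.0273 -0.0087 -0.0035]
315 -0.0289 0.0399 [-0.0263 -0.0005 -0.003 ]
340 -0.0287 0.0397 [-0.0279  0.0078 -0.0038]
365 -0.0302 0.0413 [-0.0284  0.0159 -0.0041]
390 -0.0299 0.041 [-0.0289  0.024  -0.0044]
(97, 360) [-0.0565 -0.0553 -0.0142] world z 0.0676
(173, 350) [-0.0519 -0.0378 -0.0144] world z 0.063
(455, 350) [-0.0518  0.0363 -0.0142] world z 0.0629
(535, 360) [-0.0574  0.0541 -0.0147] world z 0.0685
(200, 340) [-0.0415 -0.0339 -0.0115] world z 0.0526
(425, 340) [-0.0428  0.031  -0.0122] world z 0.0539
(208, 325) [-0.0333 -0.0337 -0.0121] world z 0.0444
(420, 325) [-0.0331  0.0322 -0.0119] world z 0.0442
```

Call:
carry_out(deltas=[-0.08,0,0,0,0,0,-1,0,0,0,0,0,0,-1])

```text
clock: 39.0
position: [0.5756, 0.2518, 0.0118]
ee_rot: [0.47, 0.528, 0.47, -0.528]
contact_force: [0.1, -0.5, 0.4]
width: 0.0583
```

Call:
carry_out(deltas=[0,0,0,0,0,0,0.58,0,0,0,0,0,0,0.58,0,0,0,0,0,0,0.58,0,0,0,0,0,0,0.58])

```text
clock: 39.5
position: [0.5762, 0.2518, 0.0117]
ee_rot: [0.471, 0.528, 0.47, -0.528]
contact_force: [3.8, -0.3, 0.6]
width: 0.0673
```

Run:
```python
from h import *
go(boxw(.0575,-.046,.006),-6.4)
snap('wrist','w12')
w=load('w12');P=cloud(w)
for u in (270,290,315,340,365): print(P[322:378,u][:,2].round(3)[::8])
```

```text
shift units [ 0.095 -0.02   0.001] yaw now -6.62 ax units -0.054 tilt fix units [-0.    -0.006 -0.016] F [ 3.8 -0.3  0.6] pos [0.5762 0.2518 0.0117] w 0.0673 t 39.5
[0.031 0.031 0.034 0.033 0.155 0.015 0.021]
[0.031 0.031 0.033 0.033 0.032 0.014 0.02 ]
[0.031 0.032 0.033 0.032 0.032 0.015 0.021]
[0.031 0.033 0.032 0.032 0.033 0.03  0.02 ]
[0.032 0.033 0.034 0.033 0.033 0.03  0.02 ]
```

View pics/w12.png

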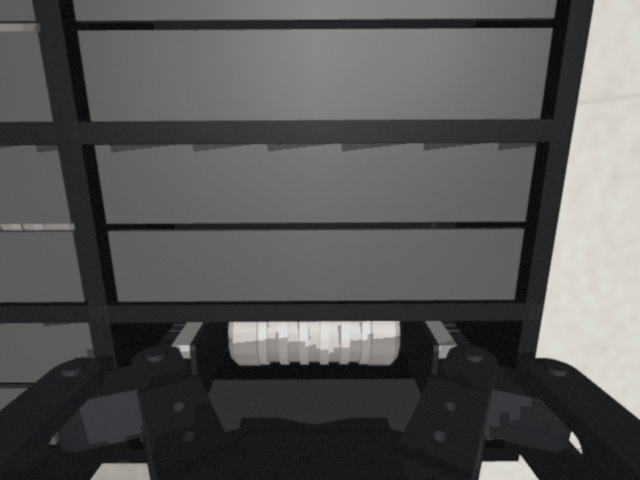

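Call:
carry_out(deltas=[-0.15,0,0,0,0,0,0.58,-0.3,0,0,0,0,0,0.58,-0.5,0,0,0,0,0,0.58,-0.7,0,0,0,0,0,0.58,-0.7,0,0,0,0,0,0.7,0,0,0.8,0,0,0,0.8,0,0,0.8,0,0,0,0.8,0,0,0,0,0,0,0.8])

```text
clock: 40.55
position: [0.5625, 0.1538, 0.1531]
ee_rot: [-0.469, -0.528, -0.47, 0.53]
contact_force: [0.4, 0.1, -0.0]
width: 0.077
```

Run:
```python
from h import *
go([.540,-.05,.2],-6.6)
snap('wrist','w13');snap('top','t13');crop('t13',100,200,300,180,2.6,'c13')
```

```text
shift units [-0.778  0.028  3.419] yaw now -6.82 ax units -0.054 tilt fix units [-0.     0.016  0.038] F [ 0.4  0.1 -0. ] pos [0.5625 0.1538 0.1531] w 0.077 t 40.55
```

View pics/w13.png

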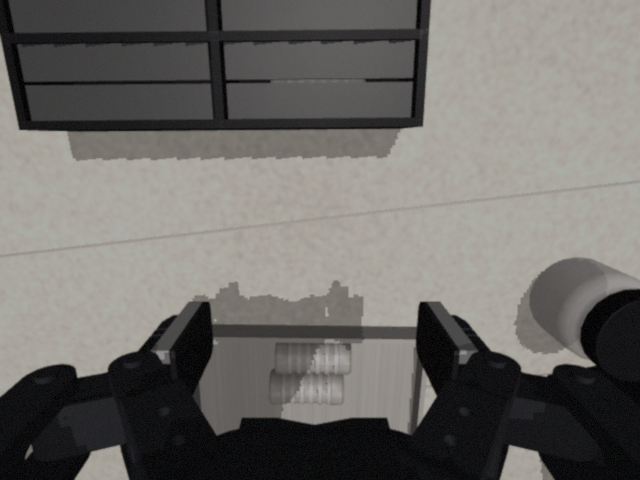

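View pics/c13.png

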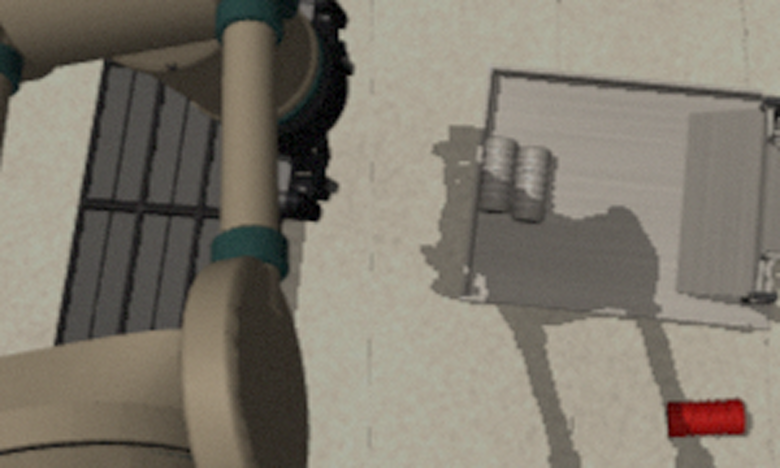

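Run:
```python
from h import *
go([.5405,.0272,.010],-6.6)
```

```text
shift units [ 2.382 -0.13   2.188] yaw now -6.69 ax units -0.022 tilt fix units [-0.    -0.013  0.017] F [-0.1 -0.1 -0.5] pos [0.5637 0.1565 0.153 ] w 0.0768 t 40.65
```

Call:
carry_out(deltas=[0,-0.04,0.73,0,0,0,0.8,0,-0.04,0.73,0,0,0,0.8,0.2,-0.05,0.73,0,0,0,0.8,0.6,0,0,0,0,0,0.8,0.6,0,0,0,0,0,0.8,0.4,0,0,0,0,0,0.8,0.3,0,0,0,0,0,0.8,0,0,0,0,0,0,0.8])

```text
clock: 41.65
position: [0.5405, 0.0281, 0.0253]
ee_rot: [-0.469, -0.527, -0.472, 0.529]
contact_force: [0.1, -0.6, 0.1]
width: 0.0768
```

Run:
```python
from h import *
go([.5405,.0272,.010],-6.6)
snap('wrist','w14')
```

```text
shift units [0.255 0.003 0.016] yaw now -6.55 ax units 0.012 tilt fix units [-0.    -0.008  0.058] F [ 0.1 -0.6  0.1] pos [0.5405 0.0281 0.0253] w 0.0768 t 41.65
```

View pics/w14.png

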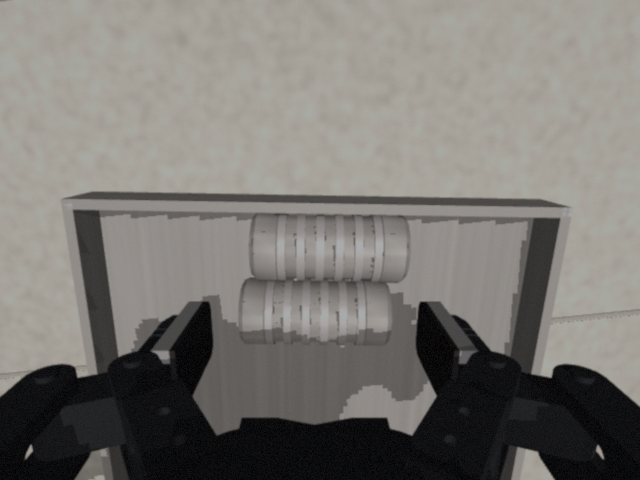

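Call:
carry_out(deltas=[0.13,0,0.01,0,0,0,0.8,0.12,0,0,0,0,0,0.8,0,0,0,0,0,0,0.8,0,0,0,0,0,0,-1,0,0,0,0,0,0,-1,0,0,0,0,0,0,-1,0,0,0,0,0,0,-1])

```text
clock: 42.58
position: [0.5421, 0.0261, 0.0125]
ee_rot: [0.471, 0.528, 0.47, -0.528]
contact_force: [0.4, -0.4, 6.0]
width: 0.058
```

Call:
carry_out(deltas=[-0.3,0,0,0,0,0,-1,-0.6,0,0,0,0,0,-1,-0.7,0,0,0,0,0,-1,-0.4,0,0,0,0,0,-1,0,0,0,0,0,0,-1])

```text
clock: 43.2
position: [0.5428, 0.0261, 0.1332]
ee_rot: [0.471, 0.529, 0.469, -0.527]
contact_force: [-0.4, -0.3, -1.5]
width: 0.058
```

Run:
```python
from h import *
go(boxw(.0575,0,.11),-6.4)
im=snap('wrist','w15');P=cloud(im);s=readout.get_state()
q=((P[296:376,240:390].reshape(-1,3))-s['position'])@q2R(s['ee_rot']); print(np.percentile(q,[2,5,50,95],axis=0).round(4))
```

```text
shift units [ 0.389  0.096 -4.567] yaw now -6.62 ax units -0.054 tilt fix units [-0.    -0.004 -0.061] F [-0.4 -0.3 -1.5] pos [0.5428 0.0261 0.1332] w 0.058 t 43.2
[[-0.0215 -0.0483 -0.0122]
 [-0.0211 -0.0333 -0.0116]
 [-0.0178  0.0007 -0.0008]
 [ 0.1281  0.0342  0.1115]]
```

View pics/w15.png

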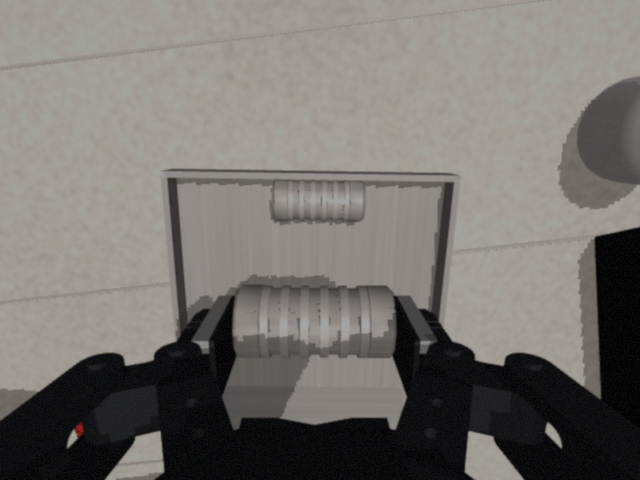

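Call:
carry_out(deltas=[0,0.02,-0.76,0,0,0,-1,0,0.02,-0.76,0,0,0,-1,0,0.02,-0.76,0,0,0,-1,0,0.02,-0.76,0,0,0,-1,0,0.02,-0.76,0,0,0,-1,0.2,0.02,-0.76,0,0,0,-1,0,0,0,0,0,0,-1,0,0,0,0,0,0,-1])

```text
clock: 44.25
position: [0.579, 0.2964, 0.1175]
ee_rot: [-0.47, -0.526, -0.471, 0.529]
contact_force: [-1.0, -0.8, -0.6]
width: 0.0582
```

Run:
```python
from h import *
go(boxw(.0575,.0005,.014),-6.4)
im=snap('wrist','w16')
```

```text
shift units [ 1.726  0.023 -0.035] yaw now -6.58 ax units -0.044 tilt fix units [0.    0.036 0.049] F [-1.  -0.8 -0.6] pos [0.579  0.2964 0.1175] w 0.0582 t 44.25
```

View pics/w16.png

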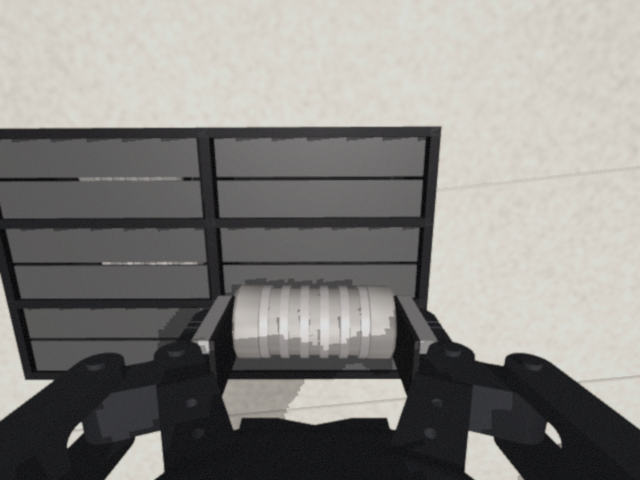

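Call:
carry_out(deltas=[0.3,0.02,-0.03,0,0,0,-1,0.3,0,0,0,0,0,-1,0.25,0,0,0,0,0,-1,0.2,0,0,0,0,0,-1,0.2,0,0,0,0,0,-1,0.15,0,0,0,0,0,-1,0,0,0,0,0,0,-1])

```text
clock: 45.18
position: [0.5811, 0.2986, 0.0348]
ee_rot: [-0.47, -0.527, -0.471, 0.528]
contact_force: [0.4, 1.3, -1.7]
width: 0.0578
```

Run:
```python
from h import *
go(boxw(.0575,.0005,.014),-6.4)
```

```text
shift units [ 0.346 -0.014  0.01 ] yaw now -6.61 ax units -0.051 tilt fix units [-0.     0.01   0.019] F [ 0.4  1.3 -1.7] pos [0.5811 0.2986 0.0348] w 0.0578 t 45.175
```

Call:
carry_out(deltas=[0.15,-0.01,0.01,0,0,0,-1,0.1,0,0,0,0,0,-1,0.05,0,0,0,0,0,-1,0.03,0,0,0,0,0,-1,0,0,0,0,0,0,-1])

```text
clock: 45.8
position: [0.5809, 0.2982, 0.0158]
ee_rot: [-0.47, -0.528, -0.47, 0.528]
contact_force: [-0.2, -0.1, -2.1]
width: 0.0578
```

Now 3 mm more, release, lift and start back.

Call:
carry_out(deltas=[0.04,0,0,0,0,0,-1,0,0,0,0,0,0,-1])

```text
clock: 46.05
position: [0.5812, 0.2984, 0.0145]
ee_rot: [0.47, 0.528, 0.47, -0.528]
contact_force: [-2.2, -0.5, 4.5]
width: 0.0582
```

Call:
carry_out(deltas=[0,0,0,0,0,0,0.58,0,0,0,0,0,0,0.58,0,0,0,0,0,0,0.58,0,0,0,0,0,0,0.58])

```text
clock: 46.55
position: [0.5811, 0.2982, 0.0135]
ee_rot: [0.47, 0.528, 0.47, -0.528]
contact_force: [-0.0, -0.2, 0.6]
width: 0.0677
```

Run:
```python
from h import *
go(boxw(.0575,.0,.006),-6.4)
snap('wrist','w17')
w=load('w17');P=cloud(w)
for u in (270,290,315,340,365): print(P[300:378,u][:,2].round(3)[::8])
```

```text
shift units [ 0.125 -0.015  0.013] yaw now -6.61 ax units -0.054 tilt fix units [-0.    -0.002 -0.004] F [-0.  -0.2  0.6] pos [0.5811 0.2982 0.0135] w 0.0677 t 46.55
[0.059 0.06  0.061 0.031 0.032 0.032 0.032 0.025 0.017 0.023]
[0.059 0.059 0.06  0.031 0.032 0.033 0.032 0.012 0.017 0.023]
[0.059 0.06  0.061 0.033 0.033 0.032 0.032 0.011 0.018 0.023]
[0.058 0.061 0.06  0.03  0.033 0.033 0.033 0.032 0.017 0.023]
[0.059 0.06  0.06  0.032 0.034 0.033 0.034 0.031 0.017 0.021]
```

Call:
carry_out(deltas=[-0.15,0,0,0,0,0,0.58,-0.3,0,0,0,0,0,0.58,-0.5,0,0,0,0,0,0.58,-0.7,0,0,0,0,0,0.58,-0.7,0,0,0,0,0,0.7,-0.4,-0.02,0.9,0,0,0,0.8,-0.4,-0.02,0.9,0,0,0,0.8,0,-0.02,0.9,0,0,0,0.8,0,0,0.9,0,0,0,0.8,0,0,0,0,0,0,0.8])

```text
clock: 47.85
position: [0.5522, 0.0808, 0.2044]
ee_rot: [0.47, 0.529, 0.468, -0.529]
contact_force: [0.1, 0.9, -0.2]
width: 0.077
```

Run:
```python
from h import *
go([.5475,.054,.010],-6.6)
snap('wrist','w18')
```

```text
shift units [ 3.24  -0.031  0.45 ] yaw now -6.89 ax units -0.073 tilt fix units [-0.     0.011 -0.031] F [ 0.1  0.9 -0.2] pos [0.5522 0.0808 0.2044] w 0.077 t 47.85
```

View pics/w18.png

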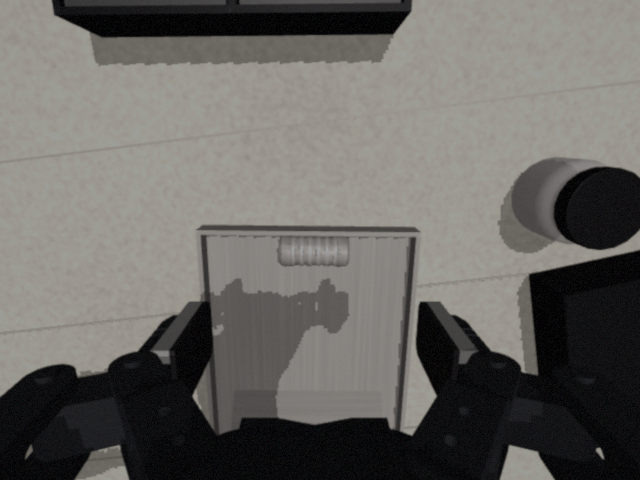

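Run:
```python
from h import *
w=load('w18');P=cloud(w)
q=P[237:268,280:348].reshape(-1,3);q=q[(q[:,2]>.026)&(q[:,2]<.04)]; top=q[q[:,2]>.0305]; print(len(q),np.median(top,0).round(4), np.mean([q.min(0),q.max(0)],0).round(4))
l,r=onz(w,278,250,.03),onz(w,349,250,.03);print(l,r,(l+r)/2,np.linalg.norm(l-r))
wl=onz(w,314,235,.022);print('wall inner top',wl, onz(w,314,228,.022))
c=np.array([.5134,-.1555]);e=np.array([.1219,.9925]);print(((wl[:2]-c)@e),((np.median(top,0)[:2]-c)@e))
go([.547,.0525,.010],-6.7)
```

```text
1621 [0.5473 0.0545 0.0314] [0.5477 0.0548 0.03  ]
[0.51841696 0.06080708 0.03      ] [0.57832738 0.05345613 0.03      ] [0.54837217 0.05713161 0.03      ] 0.06035971099149838
wall inner top [0.55015535 0.0681442  0.022     ] [0.55090558 0.07428612 0.022     ]
0.2264473460981788 0.21256428842118286
shift units [ 3.236 -0.04   0.514] yaw now -6.81 ax units -0.027 tilt fix units [-0.    -0.012 -0.032] F [-0.1  0.2  0.1] pos [0.5526 0.0827 0.2042] w 0.077 t 47.9
```

Centre ≈ (0.5478, 0.0545); I aim 2 mm off the wall side.

Call:
carry_out(deltas=[0.3,-0.02,0.26,0,0,0,0.8,0.5,-0.01,0.25,0,0,0,0.8,0.7,0,0,0,0,0,0.8,0.6,0,0,0,0,0,0.8,0.5,0,0,0,0,0,0.8,0.25,0,0,0,0,0,0.8,0,0,0,0,0,0,0.8])

```text
clock: 48.78
position: [0.547, 0.0547, 0.0312]
ee_rot: [-0.47, -0.528, -0.471, 0.528]
contact_force: [-0.1, -0.5, -0.8]
width: 0.0767
```

Run:
```python
from h import *
go([.5475,.0527,.010],-6.7)
snap('wrist','w19')
```

```text
shift units [0.352 0.012 0.033] yaw now -6.56 ax units 0.034 tilt fix units [-0.    -0.004  0.017] F [-0.1 -0.5 -0.8] pos [0.547  0.0547 0.0312] w 0.0767 t 48.775
```

View pics/w19.png

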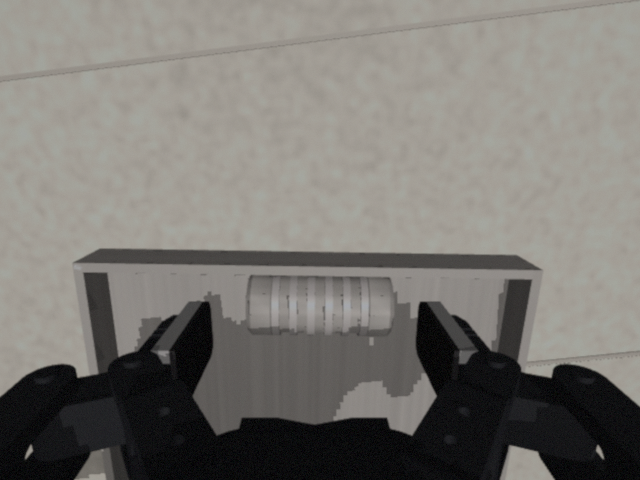

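Call:
carry_out(deltas=[0.15,0.02,0.03,0,0,0,0.8,0.12,0,0,0,0,0,0.8,0.08,0,0,0,0,0,0.8,0,0,0,0,0,0,0.8,0,0,0,0,0,0,-1,0,0,0,0,0,0,-1,0,0,0,0,0,0,-1,0,0,0,0,0,0,-1])

```text
clock: 49.82
position: [0.5486, 0.0519, 0.0113]
ee_rot: [0.471, 0.528, 0.47, -0.528]
contact_force: [-1.2, -0.9, 4.9]
width: 0.0581
```

Call:
carry_out(deltas=[-0.3,0,0,0,0,0,-1,-0.6,0,0,0,0,0,-1,-0.7,0,0,0,0,0,-1,-0.4,0,0,0,0,0,-1,0,0,0,0,0,0,-1])

```text
clock: 50.45
position: [0.5495, 0.052, 0.1321]
ee_rot: [0.471, 0.529, 0.469, -0.527]
contact_force: [-0.1, 0.6, -1.2]
width: 0.058
```

Run:
```python
from h import *
go(boxw(.0575,.046,.12),-6.4)
im=snap('wrist','w20');P=cloud(im);s=readout.get_state()
q=((P[286:370,250:380].reshape(-1,3))-s['position'])@q2R(s['ee_rot']); q=q[q[:,0]<.03];print(np.percentile(q,[2,5,50,95],axis=0).round(4))
```

```text
shift units [ 0.204  0.032 -4.892] yaw now -6.61 ax units -0.053 tilt fix units [ 0.    -0.007 -0.063] F [-0.1  0.6 -1.2] pos [0.5495 0.052  0.1321] w 0.058 t 50.45
[[-0.0228 -0.0215 -0.0153]
 [-0.0224 -0.0201 -0.0147]
 [-0.0198  0.0004 -0.007 ]
 [-0.0112  0.0213  0.0059]]
```

View pics/w20.png

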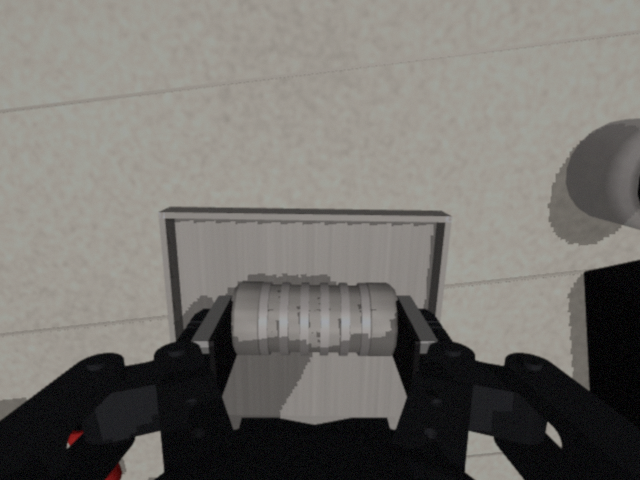

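Call:
carry_out(deltas=[0,0,-0.8,0,0,0,-1,0,0,-0.8,0,0,0,-1,0,0,-0.8,0,0,0,-1,0,0,-0.8,0,0,0,-1,0,0.02,-0.8,0,0,0,-1,0.2,0.02,-0.83,0,0,0,-1,0,0,0,0,0,0,-1,0,0,0,0,0,0,-1])

```text
clock: 51.5
position: [0.5827, 0.3388, 0.1163]
ee_rot: [-0.47, -0.526, -0.471, 0.529]
contact_force: [0.3, 1.0, -1.2]
width: 0.058
```

Run:
```python
from h import *
go(boxw(.0575,.0437,.013),-6.5)
im=snap('wrist','w21');P=cloud(im);s=readout.get_state()
q=((P[286:370,250:380].reshape(-1,3))-s['position'])@q2R(s['ee_rot']); q=q[q[:,0]<.03];print(np.percentile(q,[2,5,50,95],axis=0).round(4))
```

```text
shift units [ 1.721  0.04  -0.047] yaw now -6.58 ax units -0.019 tilt fix units [0.    0.04  0.049] F [ 0.3  1.  -1.2] pos [0.5827 0.3388 0.1163] w 0.058 t 51.5
[[-0.0204 -0.0231 -0.0154]
 [-0.02   -0.0217 -0.0149]
 [-0.0174 -0.0009 -0.0073]
 [-0.0088  0.0197  0.0056]]
```

View pics/w21.png

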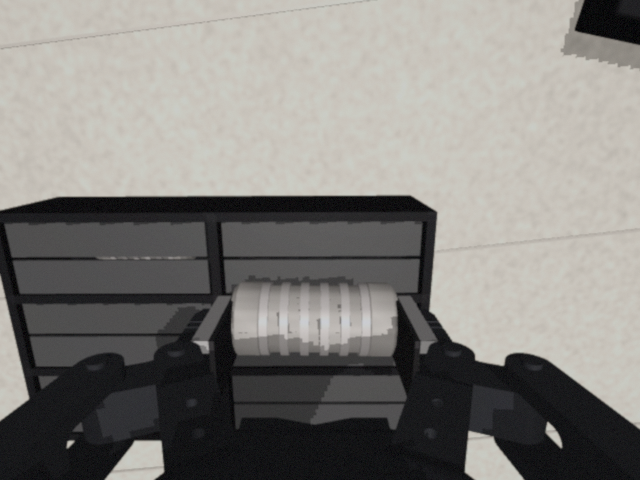

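Call:
carry_out(deltas=[0.3,0.03,-0.04,0,0,0,-1,0.3,0,0,0,0,0,-1,0.25,0,0,0,0,0,-1,0.2,0,0,0,0,0,-1,0.2,0,0,0,0,0,-1,0.15,0,0,0,0,0,-1,0,0,0,0,0,0,-1])

```text
clock: 52.42
position: [0.5855, 0.3415, 0.0335]
ee_rot: [-0.47, -0.527, -0.471, 0.529]
contact_force: [0.9, -0.8, -2.0]
width: 0.0579
```

Run:
```python
from h import *
go(boxw(.0575,.0437,.013),-6.4)
```

```text
shift units [ 0.342 -0.006  0.008] yaw now -6.60 ax units -0.051 tilt fix units [0.    0.013 0.019] F [ 0.9 -0.8 -2. ] pos [0.5855 0.3415 0.0335] w 0.0579 t 52.425
```

Call:
carry_out(deltas=[0.15,0,0,0,0,0,-1,0.1,0,0,0,0,0,-1,0.05,0,0,0,0,0,-1,0.03,0,0,0,0,0,-1,0,0,0,0,0,0,-1])

```text
clock: 53.05
position: [0.586, 0.3418, 0.0146]
ee_rot: [0.47, 0.528, 0.47, -0.528]
contact_force: [-0.1, -0.3, -1.8]
width: 0.0582
```

Call:
carry_out(deltas=[0,0,0,0,0,0,0.58,0,0,0,0,0,0,0.58,0,0,0,0,0,0,0.58,0,0,0,0,0,0,0.58])

```text
clock: 53.55
position: [0.586, 0.3417, 0.0148]
ee_rot: [0.47, 0.528, 0.47, -0.528]
contact_force: [-0.1, -1.4, -2.0]
width: 0.0672
```

Run:
```python
from h import *
go(boxw(.0575,.0437,.006),-6.4)
snap('wrist','w22')
w=load('w22');P=cloud(w)
for u in (270,290,315,340,365): print(P[300:378,u][:,2].round(3)[::8])
```

```text
shift units [ 0.146 -0.015  0.013] yaw now -6.61 ax units -0.054 tilt fix units [-0.    -0.001 -0.001] F [-0.1 -1.4 -2. ] pos [0.586  0.3417 0.0148] w 0.0672 t 53.55
[0.06  0.061 0.043 0.033 0.032 0.032 0.029 0.016 0.022 0.027]
[0.06  0.061 0.042 0.033 0.032 0.032 0.029 0.016 0.022 0.027]
[0.061 0.061 0.041 0.033 0.033 0.033 0.03  0.016 0.022 0.04 ]
[0.061 0.06  0.032 0.033 0.033 0.034 0.032 0.016 0.02  0.04 ]
[0.061 0.061 0.033 0.033 0.034 0.033 0.032 0.016 0.022 0.039]
```

View pics/w22.png

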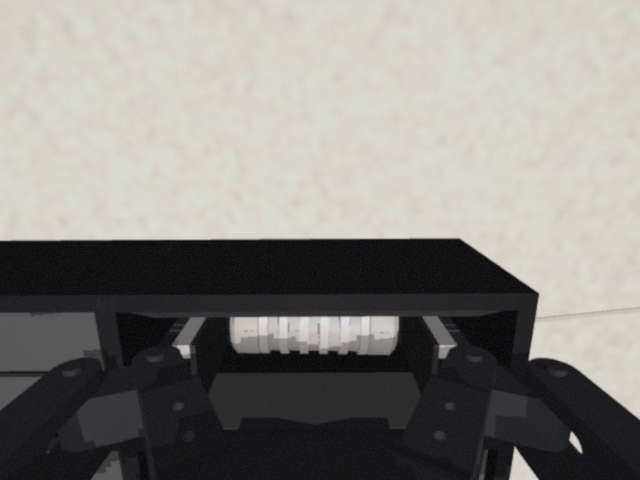

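The grip lies at z_top ≈ 33 mm on the floor. Withdraw and move clear for a final look.

Call:
carry_out(deltas=[-0.15,0,0,0,0,0,0.58,-0.3,0,0,0,0,0,0.58,-0.5,0,0,0,0,0,0.58,-0.7,0,0,0,0,0,0.58,-0.8,0,0,0,0,0,0.58,-0.8,0,0,0,0,0,0.58,0,-0.9,0,0,0,0,0.58,0,-0.9,0,0,0,0,0.58,0,-0.9,0,0,0,0,0.58,0,-0.9,0,0,0,0,0.58])

```text
clock: 54.85
position: [0.37, 0.3671, 0.2118]
ee_rot: [0.47, 0.529, 0.47, -0.527]
contact_force: [-0.4, 0.3, 0.0]
width: 0.0674
```

Call:
carry_out(deltas=[0,0,-0.8,0,0,0,0.58,0,0,-0.8,0,0,0,0.58,0,0,-0.8,0,0,0,0.58,0,0,0,0,0,0,0.58,0,0,0,0,0,0,0.58])

```text
clock: 55.48
position: [0.3878, 0.5094, 0.2107]
ee_rot: [0.47, 0.528, 0.47, -0.528]
contact_force: [-0.0, -0.6, -0.3]
width: 0.0673
```

Run:
```python
from h import *
st()
snap('top','t23');snap('scene','s23');crop('s23',370,230,150,150,4,'c23')
P=cloud(load('top0'));Q=cloud(load('t23'))
d=cv2.absdiff(cv2.imread('pics/top0.png'),cv2.imread('pics/t23.png')).max(2);
for n,(u,v) in dict(jar=(280,170),ink=(439,180),carton=(345,148)).items():
    print(n,d[v-30:v+30,u-30:u+30].mean())
```

```text
{'clock': 55.475, 'position': [0.3878, 0.5094, 0.2107], 'ee_rot': [0.4705, 0.5281, 0.4703, -0.5277], 'contact_force': [-0.0231, -0.5643, -0.3498], 'width': 0.0673, 'qpos': [0.8117, 0.3847, 1.392, -0.0003, 1.3643, 0.9268]}
[[ 0.001  0.993 -0.115]
 [ 0.    -0.115 -0.993]
 [-1.     0.001 -0.   ]]
jar 3.42
ink 3.6566666666666667
carton 6.606388888888889
```

View pics/t23.png

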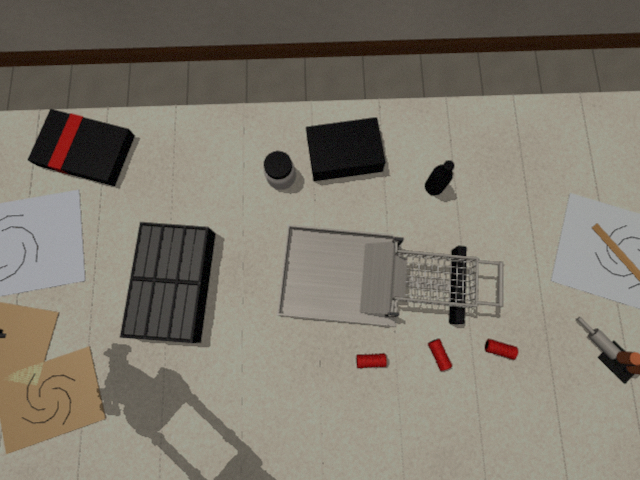

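View pics/c23.png

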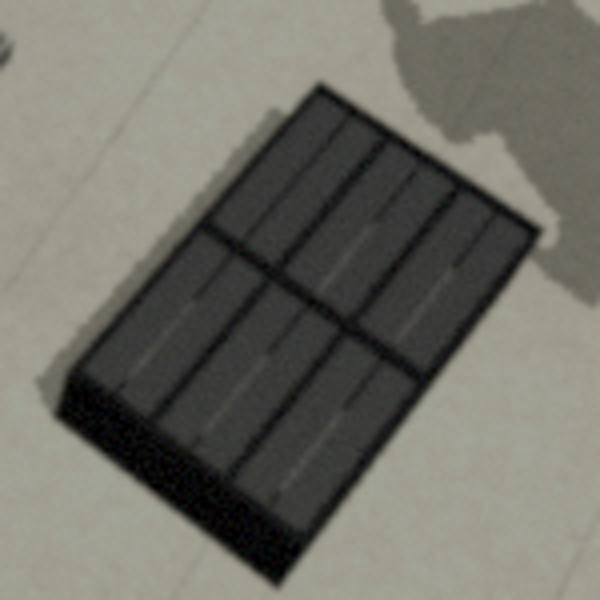

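View pics/s23.png

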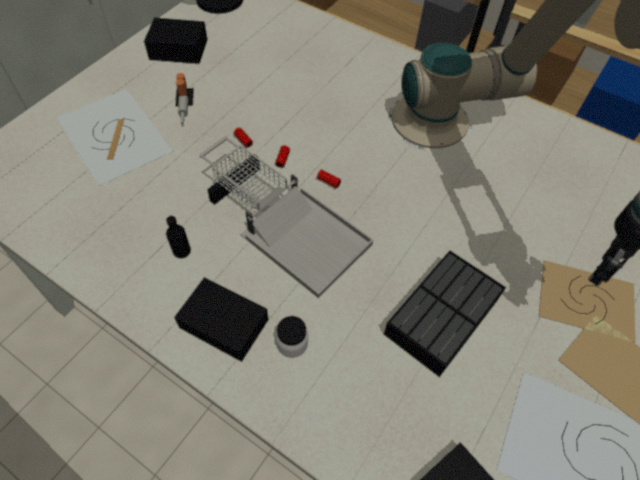

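```bash
python3 -c "
from rig import job; print(job.sign_off())"
```

```text
the job is handed in; nothing more can be done
None
```

The job is handed in: all three grips that were present now lie one to a cell on the floors of cells that felt empty. It took about 55 s of the 210 s allowed.

- **Feeling the cells:** I probed all six with the shut fingers while the grips were still in the basket. The two cells on the −x side at the middle and at +y stopped the fingers 26 mm below the rim, with 12 and 21 N. The other four were clear to 48 mm below the rim, where I stopped short of the floor.
- **Tipping the basket:** I lifted the handle to about 0.8 rad and all three grips rolled into the tray. I then pushed the basket back down on its rest; its handle shows in the same place in the top picture as at the start.
- **Placing the grips:** I took each grip by its ends and set it in one of the three +x cells. After release the depth readings put each top at about 33–34 mm, which matches a grip lying on the floor.
- **Last checks:** The flaps are shut, and five cells show the gleam of a grip through the slit. The tray and basket are empty, and the jar, ink bottle, carton and red look-alikes look unmoved in the pictures.

One check disagreed. On the first placement the tool stopped about 5 mm high with 25 N. The gripper's finger knuckles were probably touching the cell walls, so I backed off and that grip dropped the last 6 mm or so to the floor. I held the other two lower in the fingers and they went down without this.

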